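# Change the chip's sample vial from behind the tubes

## Task

Change the sample vial that feeds the chip: stand the spent vial from the feed seat in the free pocket of the white tray, and put the full vial from the grey rack into the feed seat in its stead. In the rack the two tall tubes stand where the fingers must go to reach the full vial, so first clear both of them into the two black single stands (either way round), and when the full vial is in the seat put each tube back in the rack socket it came from. Keep everything upright, set the glass vials down gently, and leave the small red-capped vial in the tray where it is.

Things in the scene. Friction and masses are not known exactly. Their poses are not given: they have to be found in the camera images.
- tube_capped: Tall 15 ml tube with blue cap, 121 mm high, upright (leaning up to 4 degrees) in one of the rack's two sockets (either). Origin at its conical tip (underside), z up its axis. Body 17 mm across, cone over the lowest 25 mm, cap 19 mm across from 106 to 121 mm above the origin: grasp the cap from above, in the rack closing along the rack's x, over the rails. 14 to 28 g.
- reservoir: Tall 15 ml tube with clear cap and a thin luer fitting on top, 142 mm high with it, upright (leaning up to 4 degrees) in the rack's other socket. Origin at its conical tip (underside), z up its axis. Body and cap sized as the blue-capped tube's (cap 19 mm across, 106 to 121 mm above the origin; grasp it there in the same way). 14 to 28 g.
- vial_full: Full glass vial, black cap, 25 mm across, 49 mm high, in the rack's middle pocket: guard rails on its x sides (cap 3 mm above them), the tubes 10 mm away on its y sides, 42 mm higher than its cap. Origin at the centre of its underside, z up. With the tubes gone grasp cap and upper body from above, closing along the rack's y, between the rails. About 25 g.
- vial_empty: Spent, empty glass vial, black cap, 25 mm across, 49 mm high, stands in the feed seat. Origin at the centre of its underside, z up. About 16 g.
- vial_small: Small red-capped glass vial, 20 mm across, 41 mm high, stands in the tray pocket at the tray's -y end; to be left alone. Origin at the centre of its underside, z up.
- rack: Grey rack, fixed, 108 (y) by 54 mm (x); origin on the bench under its centre. Conical tube sockets, 19 mm inside, at y = +32 and -32 mm: floor (tube tip) 12 mm, mouth 54 mm above the origin. Between them the vial pocket, floor 42, rim 52 mm above the origin. Steel guard rails 5 mm thick run along y at x = +21.5 and -21.5 mm, top 88 mm above the origin; 38 mm is free between them.
- stand_1: Black single tube stand, fixed, round foot 60 mm across with one upright conical socket at its centre, the same as those of the rack: floor 12 mm, mouth 54 mm above the origin, 19 mm inside. Empty at the start. Origin on the bench under its centre.
- stand_2: A second black single tube stand, the same as stand_1. Empty at the start.
- feed_seat: The chip's feed seat, fixed: aluminium plate 78 by 80 mm, 8 mm thick, with a dished vial cup and a clear chip lying beside it (x = +22 to +48 mm, top 17 mm above the bench). Origin on the bench under the cup's axis, z up. Cup floor 12 mm above the origin, 35 mm across; rim 26 mm above the origin, 42 mm across inside, 49 mm outside.
- spent_tray: White tray for spent vials, fixed, 54 mm (x) by 104 mm (y); origin on the bench under its centre, z up. Two dished cups like the feed seat's on its y axis: the free one centred at y = +25.5 mm, the one with the small vial at y = -25.5 mm; floors 12 mm, rims 26 mm above the origin. Grip closing along the tray's x to pass the neighbour.
Things that resemble listed ones, but are neither listed nor needed, are in the scene too. What is shaped like the vial_full but purple is not meant.

How it is judged:
On the way, in this order (a step that is already met when the one before it is completed fails the run):
1. both tall tubes stand released and upright in the two black stands, the full vial still in the rack (((horizontal distance between tube_capped and stand_1 below 0.008 m and z of tube_capped in the frame of stand_1 below 0.02 m) or (horizontal distance between tube_capped and stand_2 below 0.008 m and z of tube_capped in the frame of stand_2 below 0.02 m)) and angle between each of tube_capped, reservoir's own z axis and vertical below 0.15 rad and contact force between each of tube_capped, reservoir and the fingers below 0.1 N and ((horizontal distance between reservoir and stand_1 below 0.008 m and z of reservoir in the frame of stand_1 below 0.02 m) or (horizontal distance between reservoir and stand_2 below 0.008 m and z of reservoir in the frame of stand_2 below 0.02 m)) and distance of vial_full from where it was at the start of the episode below 0.012 m), for 0.2 s.
2. the full vial stands in the feed seat's cup (horizontal distance between vial_full and feed_seat below 0.008 m and z of vial_full in the frame of feed_seat below 0.017 m and angle between vial_full's own z axis and vertical below 0.12 rad and contact force between vial_full and the fingers below 0.1 N), for 0.2 s.
At the end, for the whole second after the job is handed in: Full vial upright on the floor of the feed cup (8 mm, 0.12 rad), spent vial likewise in the tray's free pocket, each tall tube back in the rack socket it came from (10 mm from its start, 0.15 rad); all released and at rest (horizontal distance between vial_full and feed_seat below 0.008 m and z of vial_full in the frame of feed_seat below 0.017 m and angle between each of vial_full, vial_empty's own z axis and vertical below 0.12 rad and x of vial_empty in the frame of spent_tray between -0.008 and 0.008 m and y of vial_empty in the frame of spent_tray between 0.0175 and 0.0335 m and z of vial_empty in the frame of spent_tray below 0.017 m and distance of each of tube_capped, reservoir from where it was at the start of the episode below 0.01 m and angle between each of tube_capped, reservoir's own z axis and vertical below 0.15 rad and linear speed of each of tube_capped, reservoir, vial_full, vial_empty below 0.02 m/s and angular speed of each of tube_capped, reservoir, vial_full, vial_empty below 0.3 rad/s); the robot touches nothing.
It fails at once if a vial is set down or pressed hard (more than 40 N) on its seat or tray (contact force between vial_full and feed_seat above 40 N or contact force between vial_empty and spent_tray above 40 N).
It fails at once if a glass vial is dropped (let go and falling faster than 0.5 m/s) ((linear speed of vial_full above 0.5 m/s and contact force between vial_full and the fingers below 0.01 N) or (linear speed of vial_empty above 0.5 m/s and contact force between vial_empty and the fingers below 0.01 N)).
It fails at once if a vial or a tube is tipped more than about 50 degrees (angle between any of tube_capped, reservoir, vial_full, vial_empty's own z axis and vertical above 0.9 rad).
It fails at once if the small vial in the tray is moved by more than 15 mm (distance of vial_small from where it was at the start of the episode above 0.015 m).
It also fails if it takes over 128 s, if anything falls off the work surface, if the arm or the gripper's body presses on something with over 40 N, if the wrist force passes 120 N, or if a joint passes its speed limit or range.

## Robot

A 7-joint arm with a two-finger parallel gripper is mounted at the origin on a cart in front of the work surface, level with it; the furniture and walls round the work are solid. World frame = base frame: x ahead of the robot, y to its left, z up, the work surface at z = 0. Lengths are in m, angles in rad, forces in N, time in s.
With the tool pointing down it reaches from about 0.4 to 0.925 m from the base axis. Payload 5.6 kg.
Tool frame: the origin (TCP) lies midway between the tips of the shut fingers; the grasp point (between the pads) lies 19 mm behind it; z points along the fingers, y is the line along which they close (so a half turn about z gives the same grasp; the last joint's range is limited). The gripper opens to 85 mm and grips with 20 to 120 N. Pads are 22 mm wide; open, the fingers measure 114 mm over their backs; the gripper's body (76 mm by 85 mm) begins 54 mm behind the grasp point. The pads swing forward as they close: fully open they stand 13 mm farther back than shut.
Start: joints at [-1.187, 0.468, -0.012, 1.603, 0.006, 1.071, -0.056], TCP at [0.269, 0.592, 0.231] pointing down, gripper open.
Joint ranges: [-2.53, 2.53], [-0.31, 2.02], [-1.57, 1.55], [0.28, 2.44], [-1.29, 4.43], [0.15, 1.84], [-2.92, 2.92]. Speed limits (rad/s): [2.57, 2.57, 3.14, 3.14, 3.14, 3.14, 3.14].

## Interface

Orientations are given as a unit quaternion [x, y, z, w].
In Python, from workcell import readout, eyes, ticket gives the robot as it stands. The module is installed in compiled form; this text tells all that it offers.
- The arm moves only by the tool send_rows, never from a script. Its argument "commands" is a list of rows, each a list of 5 numbers: the opening, from 0 (shut) to 1 (fully open), then the shift along the tool's x, y, z in m, then the turn about the tool's z in units of 8 degrees (1.0 is 8 degrees). In form: [[hand, dx, dy, dz, spin], ...]. A call has 1 to 12 rows; each row shifts and turns the commanded pose from where the row before left it, along the tool's axes as they then stand; what a row does not reach is not made up. A row lasts 1/8 s, in which the tool goes at most 62.5 mm and 10.7 degrees, less where a joint would pass 70% of its speed; a pose out of reach is approached as far as the arm can. A call is refused whole if a number of a shift passes 0.0625 or a number of a turn 1, either way. A call with a gripper value outside its range is refused whole. The fingers move at their own pace and stop on an object; "grip_force" is the grip in N (left out, the last holds). Time passes only in rows, so rows that do not move let the fingers close. It gives the time, the measured TCP pose, the force, the opening and the grip force at its end, in the units of the state.
- readout.state(): the state, without advancing time (a new reading comes with each control period).
- eyes.get_image(name): name is "scene" or "side" or "wrist"; returns a dict with "frame" (384x512x3 uint8, red, green, blue), "depth" (384x512 float32, m along the optical axis (not along the pixel's ray), 0 where there is no reading), "intrinsics" (3x3 intrinsics, pixels), "view" (4x4, takes a point from world to camera coordinates). Camera axes: x right, y up, looking along -z (the intrinsics and any distortion apply to the point x, -y, -z); pixel columns grow to the right and rows downward; lengths in m; the calibration is good to about 2 mm. The wrist camera is an equidistant fisheye: a pixel r from the principal point sees the ray r / f radians off the axis. A picture is of the moment at which its call begins.
- ticket.close_job(): hands the job in; it is judged then, once.
The state is a dict: "t": time; "joint_pos": joint angles; "dq": joint speeds; "joint_efforts": joint torques, N m; "tool_pos": TCP position; "orientation": TCP orientation; "ft_force": force on the tool from outside, world axes, zero at the start; "ft_torque": the same for the moment, N m; "grip_width": finger opening in m; "gripper_force": force on a finger pad.
Only numpy, scipy, OpenCV 4.12 (cv2) and the standard library are available. Lean on these libraries where they do the work, as an engineer would, in place of code of your own. Each camera call takes 0.05 s, during which the arm holds its last target. There are 200 camera calls.

## Working session

There is one attempt and no reset: what is moved stays moved. The work goes in short steps, Python scripts to look and compute and a tool call to move; the robot and the scene stay as the last step left them, time stands still between calls to the robot, and variables do not carry over. Pictures are saved under pics/ and viewed, at most 14 in all, crops included, and the job is handed in when it is done.

Besides the shell and the picture viewer there is one more tool, called after "Emit:" as name(argument=value, ...), one argument or row to a line, values as JSON. send_rows: Moves the arm, as the interface text tells. Its arguments: {"type":"object","properties":{"commands":{"type":"array","items":{"type":"array","items":{"type":"number"}}},"grip_force":{"type":"number"}},"required":["commands"]}

```bash
mkdir -p pics
cat > h.py <<'E'
import numpy as np, cv2
from workcell import readout, eyes, ticket
def grab(n):
    d=eyes.get_image(n); np.savez('%s.npz'%n,**d); return d
def load(n): return dict(np.load('%s.npz'%n))
def cloud(d):
    D=d['depth']; K=d['intrinsics']; v,u=np.indices(D.shape)
    c=np.stack([(u-K[0,2])/K[0,0]*D, -(v-K[1,2])/K[1,1]*D, -D, np.ones_like(D)],-1)
    P=c@np.linalg.inv(d['view']).T
    P=P[...,:3]; P[D==0]=np.nan; return P
E
python3 - <<'E'
from h import *
s=readout.state(); print({k:np.round(v,3) for k,v in s.items()})
for n in ['scene','side','wrist']:
    d=grab(n); print(n,d['intrinsics'].round(1).tolist(),np.linalg.inv(d['view']).round(3).tolist(),[k for k in d])
    cv2.imwrite(f'pics/{n}0.png',cv2.resize(d['frame'][:,:,::-1],(800,600)))
E
```

```text
{'t': np.float64(0.0), 'joint_pos': array([-1.187,  0.468, -0.012,  1.604,  0.006,  1.071, -0.056]), 'dq': array([-0.002, -0.001,  0.001, -0.   , -0.   , -0.002, -0.002]), 'joint_efforts': array([-0.0000e+00, -5.3238e+01,  2.1000e-02, -2.5130e+01,  1.1000e-02,
        8.0000e-03, -0.0000e+00]), 'tool_pos': array([0.269, 0.591, 0.23 ]), 'orientation': array([ 0.212,  0.977, -0.001, -0.   ]), 'ft_force': array([-0.039,  0.079,  0.175]), 'ft_torque': array([-0.02 , -0.026, -0.01 ]), 'gripper_force': np.float64(0.0), 'grip_width': np.float64(0.085)}
scene [[420.1, 0.0, 254.8], [0.0, 420.1, 193.2], [0.0, 0.0, 1.0]] [[0.689, 0.539, -0.485, -0.06], [-0.725, 0.517, -0.455, -0.477], [0.006, 0.665, 0.747, 0.947], [0.0, 0.0, 0.0, 1.0]] ['frame', 'depth', 'intrinsics', 'view']
side [[476.2, 0.0, 255.3], [0.0, 476.2, 189.5], [0.0, 0.0, 1.0]] [[-0.983, 0.09, -0.158, 0.359], [-0.18, -0.387, 0.904, 1.022], [0.021, 0.918, 0.397, 0.489], [0.0, 0.0, 0.0, 1.0]] ['frame', 'depth', 'intrinsics', 'view']
wrist [[297.3, 0.0, 255.1], [0.0, 297.3, 193.4], [0.0, 0.0, 1.0]] [[0.414, -0.875, -0.25, 0.206], [0.91, 0.398, 0.114, 0.62], [-0.0, -0.275, 0.962, 0.374], [0.0, 0.0, 0.0, 1.0]] ['frame', 'depth', 'intrinsics', 'view']
```

View pics/scene0.png

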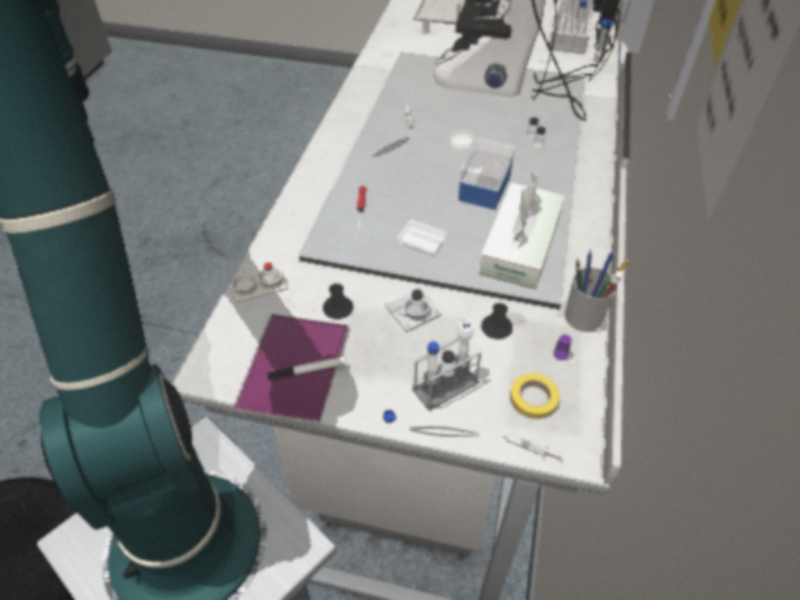

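View pics/side0.png

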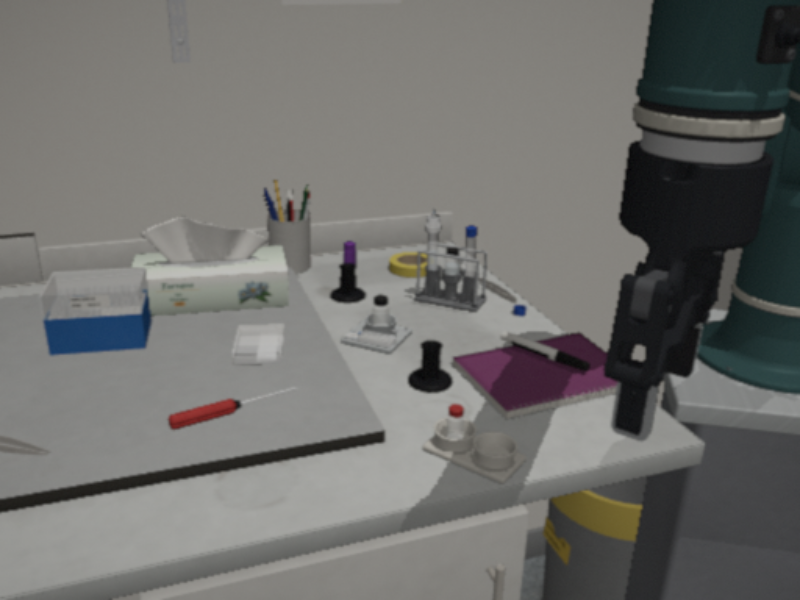

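Scene view (800x600): rack at (448,375), blue cap (433,348), reservoir (465,328), full vial cap (448,357). The stands are at (338,302) and (497,322), the seat vial at (417,298), and the tray at (258,283) with its free cup at (245,285).

```bash
cat > m.py <<'E'
from h import *
s=load('scene'); e=load('side'); Ps,Pe=cloud(s),cloud(e)
f=0.64
for n,P,pts in [('scene',Ps,dict(blue=(433,346),res=(465,324),full=(448,355),st1=(338,290),st2=(500,310),seatvial=(417,294),small=(268,267),cup=(245,285))),
              ('side',Pe,dict(blue=(471,231),res=(433,228),full=(452,253),stA=(430,346),stB=(347,268),seatvial=(381,300),small=(456,410),cup=(494,452)))]:
    for k,(u,v) in pts.items():
        u=int(u*f);v=int(v*f); q=P[v-2:v+3,u-2:u+3].reshape(-1,3); print(n,k,np.nanmedian(q,0).round(3))
# orthographic map colour
ims=[]
x0,x1,y0,y1=.30,.80,-.30,.35
x0,x1,y0,y1=.25,.85,-.35,.45
for d,P in ((s,Ps),(e,Pe)):
    A=P.reshape(-1,3);C=d['frame'].reshape(-1,3)
    print(np.nanmedian(A[(abs(A[:,2])<.01)],0))
E
python3 m.py
```

```text
scene blue [ 0.441 -0.083  0.133]
scene res [ 0.501 -0.094  0.143]
scene full [ 0.469 -0.092  0.091]
scene st1 [0.472 0.178 0.047]
scene st2 [ 0.644 -0.072  0.041]
scene seatvial [0.553 0.055 0.061]
scene small [0.415 0.314 0.052]
scene cup [0.372 0.342 0.011]
side blue [ 0.44  -0.074  0.131]
side res [ 0.5   -0.084  0.127]
side full [ 0.469 -0.083  0.089]
side stA [0.466 0.166 0.048]
side stB [ 0.638 -0.079  0.052]
side seatvial [0.554 0.063 0.06 ]
side small [0.416 0.321 0.052]
side cup [0.37  0.332 0.012]
[4.93781590e-01 3.16909805e-02 1.74304595e-04]
[5.17285271e-01 3.38152047e-01 3.31756653e-04]
```

```bash
cat > fit.py <<'E'
from h import *
from scipy.optimize import least_squares
def fit(A,c,zl,zh,R,maxr=.03):
    q=A[(A[:,2]>zl)&(A[:,2]<zh)&(np.hypot(*(A[:,:2]-c).T)<maxr)]
    if len(q)<4: return None,len(q)
    f=lambda p:np.hypot(q[:,0]-p[0],q[:,1]-p[1])-R
    r=least_squares(f,c,loss='soft_l1',f_scale=.0015)
    return r.x.round(4),len(q),np.median(abs(r.fun)).round(4)
E
cat > m2.py <<'E'
from fit import *
As,Ae=[cloud(load(n)).reshape(-1,3) for n in ('scene','side')]
As=As[~np.isnan(As[:,0])];Ae=Ae[~np.isnan(Ae[:,0])];B=np.vstack([As,Ae])
for n,c,zl,zh,R,m in [('blue cap',(.44,-.08),.117,.130,.0095,.016),('blue body',(.44,-.08),.095,.115,.0085,.014),('res cap',(.5,-.09),.117,.130,.0095,.016),('res body',(.5,-.09),.092,.115,.0085,.014),
 ('full',(.469,-.088),.079,.088,.0125,.016),('stA',(.468,.172),.03,.05,.0125,.02),('stAfoot',(.468,.172),.002,.006,.03,.036),('stB',(.641,-.076),.03,.05,.0125,.02),('stBfoot',(.641,-.076),.002,.006,.03,.036),
 ('empty',(.553,.059),.03,.058,.0125,.018),('cuprim',(.553,.059),.018,.027,.0245,.032),('small',(.416,.318),.03,.05,.01,.016),('smallrim',(.416,.318),.016,.027,.0245,.032),('freerim',(.371,.337),.016,.027,.0245,.032)]:
    print(n,*[fit(a,np.array(c),zl,zh,R,m) for a in (As,Ae,B)])
for n,c in [('rack',(.469,-.088)),('seat',(.553,.059)),('tray',(.395,.328))]:
    # footprint: points above 4mm
    for zl,zh in ((.003,.03),(.07,.089)):
        q=B[(B[:,2]>zl)&(B[:,2]<zh)&(np.hypot(*(B[:,:2]-c).T)<.075)][:,:2].astype(np.float32)
        if len(q)>20: print(n,zl,len(q),cv2.minAreaRect(q))
E
python3 m2.py
python3 - <<'E'
import cv2
a=cv2.imread('scene.npz') if 0 else None
import numpy as np
d=np.load('scene.npz');e=np.load('side.npz')
A=cv2.resize(d['frame'][150:270,140:340,::-1],(800,480),interpolation=cv2.INTER_CUBIC)
cv2.imwrite('pics/sc1.png',A)
E
```

```text
blue cap (array([ 0.4416, -0.0815]), 26, np.float64(0.0004)) (array([ 0.4406, -0.0826]), 38, np.float64(0.0005)) (array([ 0.4412, -0.0821]), 64, np.float64(0.0008))
blue body (array([ 0.4407, -0.0823]), 36, np.float64(0.0006)) (array([ 0.4401, -0.0833]), 54, np.float64(0.0011)) (array([ 0.4405, -0.0828]), 90, np.float64(0.0009))
res cap (array([ 0.4995, -0.0959]), 14, np.float64(0.0007)) (array([ 0.5015, -0.0934]), 47, np.float64(0.0009)) (array([ 0.5006, -0.0938]), 61, np.float64(0.0014))
res body (array([ 0.5022, -0.0962]), 21, np.float64(0.0006)) (array([ 0.5018, -0.0979]), 63, np.float64(0.0011)) (array([ 0.5022, -0.0976]), 84, np.float64(0.001))
full (array([ 0.469 , -0.0896]), 21, np.float64(0.0008)) (array([ 0.4692, -0.0942]), 13, np.float64(0.0011)) (array([ 0.4703, -0.0926]), 34, np.float64(0.0015))
stA (array([0.4631, 0.1746]), 63, np.float64(0.0014)) (array([0.4631, 0.1748]), 127, np.float64(0.001)) (array([0.4631, 0.1748]), 190, np.float64(0.0011))
stAfoot (array([0.467 , 0.1765]), 64, np.float64(0.0029)) (array([0.4636, 0.1733]), 67, np.float64(0.0011)) (array([0.4649, 0
[... 941 characters left out ...]
array([0.4142, 0.3146]), 365, np.float64(0.0039))
freerim (array([0.3698, 0.3346]), 92, np.float64(0.0033)) (array([0.3718, 0.3397]), 344, np.float64(0.0032)) (array([0.3712, 0.3389]), 436, np.float64(0.0032))
rack 0.003 1016 ((0.46803322434425354, -0.09282346069812775), (0.12597446143627167, 0.13597887754440308), 30.92267608642578)
rack 0.07 505 ((0.4683835506439209, -0.09148893505334854), (0.05297700688242912, 0.10296034067869186), 75.79450225830078)
seat 0.003 1192 ((0.560765266418457, 0.06044573709368706), (0.13443611562252045, 0.13192206621170044), 42.45306396484375)
tray 0.003 1992 ((0.3960734009742737, 0.3204420804977417), (0.1410091519355774, 0.12240694463253021), 19.859495162963867)
```

View pics/sc1.png

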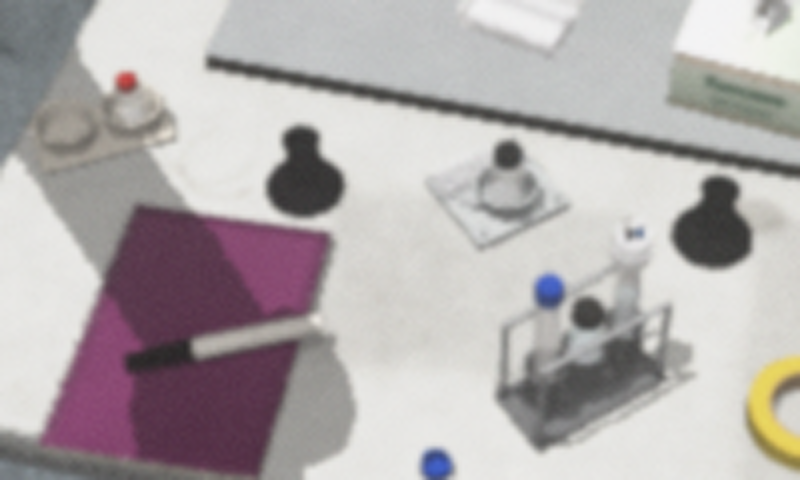

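Emit:
send_rows(
  commands=[
    [1,0,0,0,-0.65],
    [1,0,0,0,-0.65],
  ],
)

```text
t: 0.4
tool_pos: [0.269, 0.5915, 0.2308]
orientation: [0.121, 0.993, -0.0, -0.0]
ft_force: [0.3, -0.6, 0.8]
grip_width: 0.0853
gripper_force: 0.0
```

Emit:
send_rows(
  commands=[
    [1,-0.0276,-0.0512,0,0],
    [1,-0.0276,-0.0512,0,0],
    [1,-0.0276,-0.0512,0,0],
    [1,-0.0276,-0.0512,0,0],
    [1,-0.0276,-0.0512,0,0],
    [1,-0.0276,-0.0512,0,0],
    [1,-0.0276,-0.0512,0,0],
    [1,-0.0276,-0.0512,0,0],
    [1,-0.0276,-0.0512,0,0],
    [1,-0.0276,-0.0512,0,0],
    [1,-0.0276,-0.0512,0,0],
    [1,-0.0276,-0.0512,0,0],
  ],
)

```text
t: 1.9
tool_pos: [0.4413, -0.0865, 0.2315]
orientation: [0.122, 0.993, 0.0, 0.0]
ft_force: [1.2, -0.2, 0.1]
grip_width: 0.0853
gripper_force: 0.0
```

```bash
cat >> h.py <<'E'
from scipy.spatial.transform import Rotation as Rn
def wcloud(d):
    D=d['depth'];K=d['intrinsics'];v,u=np.indices(D.shape)
    a=(u-K[0,2])/K[0,0];b=(v-K[1,2])/K[1,1];t=np.hypot(a,b)+1e-9
    k=np.tan(t)/t
    c=np.stack([a*k*D,-b*k*D,-D,np.ones_like(D)],-1)
    P=(c@np.linalg.inv(d['view']).T)[...,:3]; P[(D==0)|(t>1.2)]=np.nan; return P
def go(x,y,z,ang):
    "needed spin (units) then dx,dy,dz in the frame after the spin; ang = world angle of tool y, deg"
    s=readout.state();R=Rn.from_quat(s['orientation']).as_matrix();p=np.array(s['tool_pos'])
    cur=np.degrees(np.arctan2(R[1,1],R[0,1])); d=(ang-cur+90)%180-90
    sp=-d/8; R2=R@Rn.from_euler('z',np.radians(-d)).as_matrix()
    print('t',round(s['t'],2),'tcp',p.round(4),'yang',cur.round(2),'q7',round(s['joint_pos'][6],2),'| spin',sp.round(2),'d',(R2.T@(np.array([x,y,z])-p)).round(4),'| w',round(s['grip_width'],4),'F',np.round(s['ft_force'],1),'tilt',R[:2,2].round(4))
E
cat > m3.py <<'E'
import sys
from fit import *
d=grab('wrist');P=wcloud(d);A=P.reshape(-1,3);A=A[~np.isnan(A[:,0])]
cv2.imwrite('pics/%s.png'%sys.argv[1],cv2.resize(d['frame'][:,:,::-1],(800,600)))
go(.441,-.082,.23,75.8)
for n,c,zl,zh,R,m in [('blue cap',(.44,-.082),.117,.130,.0095,.016),('blue body',(.44,-.08),.095,.115,.0085,.014),('res cap',(.5,-.095),.117,.130,.0095,.016),('res body',(.5,-.096),.092,.115,.0085,.014),
 ('full',(.469,-.09),.079,.088,.0125,.016)]:
    print(n,fit(A,np.array(c),zl,zh,R,m))
for zl,zh in ((.07,.0875),):
        q=A[(A[:,2]>zl)&(A[:,2]<zh)&(np.hypot(*(A[:,:2]-(.468,-.091)).T)<.075)][:,:2].astype(np.float32)
        print('rails',len(q),cv2.minAreaRect(q))
for n,c,z in [('blue',(.441,-.082),.129),('res',(.5,-.095),.129),('full',(.469,-.09),.088)]:
    q=A[(abs(A[:,2]-z)<.007)&(np.hypot(*(A[:,:2]-c).T)<.015)]; print(n,'top z',np.percentile(q[:,2],[5,50,95]).round(4),q[q[:,2]>np.percentile(q[:,2],95)-.003].mean(0).round(4))
E
python3 m3.py w1
```

```text
t 1.95 tcp [ 0.4426 -0.0944  0.2321] yang 75.45 q7 1.52 | spin -0.04 d [0.0046 0.0116 0.002 ] | w 0.0856 F [ 1.1 -5.8  0.4] tilt [ 0.0033 -0.0045]
blue cap (array([ 0.442, -0.081]), 59, np.float64(0.0002))
blue body (array([ 0.4414, -0.0816]), 83, np.float64(0.0002))
res cap (array([ 0.4996, -0.0955]), 158, np.float64(0.0005))
res body (array([ 0.5034, -0.0965]), 90, np.float64(0.0002))
full (array([ 0.4723, -0.0926]), 23, np.float64(0.0004))
rails 475 ((0.4690605103969574, -0.09145738184452057), (0.048021309077739716, 0.10243538022041321), 76.73030090332031)
blue top z [0.1264 0.1329 0.1341] [ 0.4413 -0.0808  0.133 ]
res top z [0.1227 0.1282 0.1349] [ 0.4936 -0.0947  0.1339]
full top z [0.0897 0.0914 0.0926] [ 0.4698 -0.0918  0.0915]
```

View pics/w1.png

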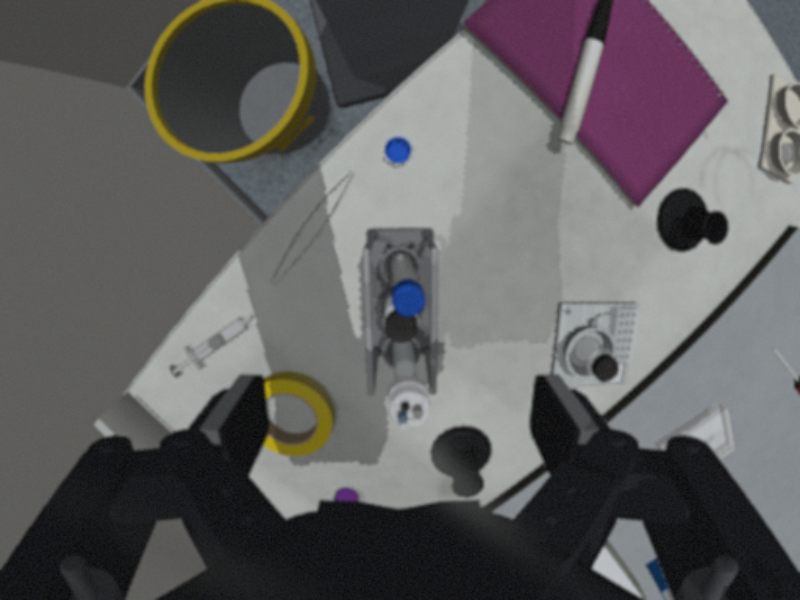

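Wrist view (800x600): rack in the centre with the rails vertical, blue cap at (408,298), full vial cap (400,325), reservoir cap (407,403). The arm was still settling when it was taken, so I let it come to rest and measure again.

Emit:
send_rows(
  commands=[
    [0.7,0,0,0,0],
    [0.7,0,0,0,0],
    [0.7,0,0,0,0],
  ],
)

```text
t: 2.33
tool_pos: [0.441, -0.0834, 0.2312]
orientation: [0.121, 0.993, 0.0, -0.0]
ft_force: [-0.5, 0.7, -0.1]
grip_width: 0.0599
gripper_force: 0.0
```

```bash
python3 m3.py w2; python3 -c "
from h import *
go(.442,-.081,.105,76)"
```

```text
t 2.38 tcp [ 0.441  -0.0835  0.2312] yang 76.08 q7 1.51 | spin 0.04 d [0.0004 0.0015 0.0012] | w 0.0598 F [-0.3 -0.1  0. ] tilt [-0.0001  0.0004]
blue cap (array([ 0.442, -0.081]), 61, np.float64(0.0002))
blue body (array([ 0.4414, -0.0816]), 83, np.float64(0.0001))
res cap (array([ 0.4996, -0.0954]), 161, np.float64(0.0005))
res body (array([ 0.5033, -0.0965]), 89, np.float64(0.0003))
full (array([ 0.4725, -0.0928]), 20, np.float64(0.0003))
rails 456 ((0.46885162591934204, -0.09148888289928436), (0.048177652060985565, 0.10192566365003586), 76.76355743408203)
blue top z [0.1255 0.133  0.1342] [ 0.4413 -0.0806  0.1331]
res top z [0.1226 0.1284 0.1352] [ 0.4938 -0.0937  0.134 ]
full top z [0.0886 0.0914 0.0925] [ 0.4699 -0.0918  0.0914]
t 2.38 tcp [ 0.441  -0.0835  0.2312] yang 76.08 q7 1.51 | spin 0.01 d [-0.0004  0.0026  0.1262] | w 0.0598 F [-0.3 -0.1  0. ] tilt [-0.0001  0.0004]
```

Emit:
send_rows(
  commands=[
    [0.7,0,0.0026,0,0],
    [0.7,0,0,0.032,0],
    [0.7,0,0,0.032,0],
    [0.7,0,0,0.032,0],
    [0.7,0,0,0.02,0],
    [0.7,0,0,0.01,0],
    [0.7,0,0,0,0],
    [0,0,0,0,0],
    [0,0,0,0,0],
    [0,0,0,0,0],
    [0,0,0,0,0],
    [0,0,0,0,0],
  ],
  grip_force=30,
)

```text
t: 3.88
tool_pos: [0.4423, -0.0824, 0.1057]
orientation: [0.122, 0.992, 0.0, 0.001]
ft_force: [0.3, -1.4, 5.3]
grip_width: 0.0172
gripper_force: 29.3
```

Emit:
send_rows(
  commands=[
    [0,0,0,-0.01,0],
    [0,0,0,-0.02,0],
    [0,0,0,-0.02,0],
    [0,0,0,-0.02,0],
    [0,0,0,-0.02,0],
    [0,0,0,-0.02,0],
    [0,0,0,-0.02,0],
    [0,0,0,0,0],
    [0,0,0,0,0],
  ],
)

```text
t: 5.0
tool_pos: [0.4412, -0.0821, 0.2347]
orientation: [0.122, 0.992, 0.0, -0.0]
ft_force: [-0.2, 0.1, 0.5]
grip_width: 0.0172
gripper_force: 29.2
```

```bash
cat > lean.py <<'E'
import sys
from fit import *
# lean of the held tube: circle fits in slices, both fixed cameras; tip about .115 under the cap middle
s=readout.state();p=np.array(s['tool_pos']);gz=p[2]+.019
B=np.vstack([cloud(grab(n)).reshape(-1,3) for n in ('scene','side')]+[wcloud(grab('wrist')).reshape(-1,3)]);B=B[~np.isnan(B[:,0])]
go(*[float(a) for a in sys.argv[1:5]])
Z=[];C=[];c=p[:2]
for h in np.arange(.025,.085,.01):
    r=fit(B,c,gz-h-.006,gz-h+.006,.0085,.02)
    if r[0] is not None: Z.append(-h);C.append(r[0]);print(round(gz-h,3),r)
a=np.polyfit(Z,np.array(C),1); print('lean mm/mm',a[0].round(4),'tip offset from tcp xy',(a[1]-a[0]*.113-p[:2]).round(4),'at grasp',(a[1]-p[:2]).round(4))
q=B[(np.hypot(*(B[:,:2]-(a[1]-a[0]*.1)).T)<.012)&(B[:,2]>gz-.15)&(B[:,2]<gz-.06)]
print('lowest z',np.sort(q[:,2])[[1,3,6]].round(4),'expected',round(gz-.113,4))
E
python3 lean.py .465 .174 .23 76
```

```text
t 5.15 tcp [ 0.4412 -0.0822  0.2345] yang 75.94 q7 1.5 | spin -0.01 d [0.0389 0.2543 0.0044] | w 0.0176 F [ 1.   0.2 -0.4] tilt [-0.0017 -0.0001]
0.229 (array([ 0.4398, -0.0825]), 298, np.float64(0.0002))
0.219 (array([ 0.4395, -0.0827]), 271, np.float64(0.0002))
0.209 (array([ 0.4392, -0.0829]), 234, np.float64(0.0002))
0.199 (array([ 0.4389, -0.083 ]), 210, np.float64(0.0002))
0.189 (array([ 0.4386, -0.0833]), 187, np.float64(0.0002))
0.179 (array([ 0.4383, -0.0835]), 173, np.float64(0.0002))
lean mm/mm [0.03   0.0197] tip offset from tcp xy [-0.0041 -0.0021] at grasp [-0.0007  0.0001]
lowest z [0.1409 0.1432 0.1463] expected 0.1407
```

Emit:
send_rows(
  commands=[
    [0,0.0047,0.0321,0,0],
    [0,0.0047,0.0321,0,0],
    [0,0.0047,0.0321,0,0],
    [0,0.0047,0.0321,0,0],
    [0,0.0047,0.0321,0,0],
    [0,0.0047,0.0321,0,0],
    [0,0.0047,0.0321,0,0],
    [0,0.0047,0.0321,0,0],
    [0,0,0,0,0],
    [0,0,0,0,0],
    [0,0,0,0,0],
  ],
)

```text
t: 6.52
tool_pos: [0.4677, 0.1748, 0.2351]
orientation: [0.123, 0.992, -0.0, -0.0]
ft_force: [-0.1, 0.7, 0.1]
grip_width: 0.0172
gripper_force: 29.3
```

```bash
python3 lean.py .4673 .1767 .1065 76
python3 - <<'E'
from fit import *
for n in ('scene','side','wrist'):
    d=load(n);A=(wcloud if n=='wrist' else cloud)(d).reshape(-1,3);A=A[~np.isnan(A[:,0])]
    for R in (.0115,.0125,.0135): print(n,R,fit(A,np.array([.463,.175]),.03,.05,R,.02))
    q=A[(abs(A[:,2]-.054)<.003)&(np.hypot(*(A[:,:2]-(.463,.175)).T)<.016)]
    if len(q)>4: print('rim',len(q),cv2.minEnclosingCircle(q[:,:2].astype(np.float32)))
d=load('wrist');cv2.imwrite('pics/w3.png',cv2.resize(d['frame'][:,:,::-1],(800,600)))
E
```

```text
t 6.67 tcp [0.4678 0.1753 0.2354] yang 75.87 q7 0.96 | spin -0.02 d [0.0008 0.0013 0.1289] | w 0.0175 F [ 0.3 -0.2 -0.2] tilt [0.0001 0.    ]
0.229 (array([0.4665, 0.1747]), 310, np.float64(0.0002))
0.219 (array([0.4661, 0.1744]), 280, np.float64(0.0003))
0.209 (array([0.4659, 0.1742]), 250, np.float64(0.0003))
0.199 (array([0.4655, 0.1738]), 222, np.float64(0.0004))
0.189 (array([0.4652, 0.1739]), 199, np.float64(0.0003))
0.179 (array([0.465 , 0.1736]), 179, np.float64(0.0003))
lean mm/mm [0.0303 0.0211] tip offset from tcp xy [-0.0039 -0.002 ] at grasp [-0.0004  0.0004]
lowest z [0.1424 0.1435 0.1442] expected 0.1411
scene 0.0115 (array([0.4631, 0.1741]), 62, np.float64(0.001))
scene 0.0125 (array([0.4633, 0.1742]), 62, np.float64(0.0016))
scene 0.0135 (array([0.4641, 0.1737]), 62, np.float64(0.0025))
rim 27 ((0.4633353054523468, 0.17474614083766937), 0.014984983950853348)
side 0.0115 (array([0.463 , 0.1755]), 127, np.float64(0.0008))
side 0.0125 (array([0.4631, 0.1747]), 127, np.float64(0.001))
side 0.0135 (array([0.4633, 0.1737]), 127, np.float64(0.0013))
rim 56 ((0.4636382758617401, 0.17467492818832397), 0.01512390747666359)
wrist 0.0115 (array([0.4622, 0.1766]), 148, np.float64(0.0008))
wrist 0.0125 (array([0.4611, 0.1767]), 148, np.float64(0.001))
wrist 0.0135 (array([0.46  , 0.1769]), 148, np.float64(0.001))
rim 235 ((0.4642724394798279, 0.17606134712696075), 0.014623712748289108)
```

View pics/w3.png

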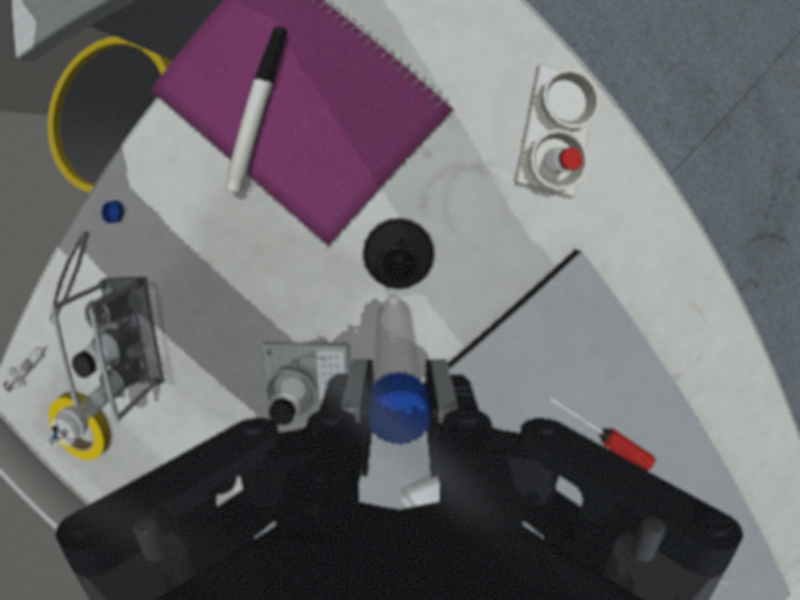

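Wrist view (800x600): the tube hangs with its tip at (393,300), short of the stand mouth at (400,258) only because it is 9 cm higher. The measured tip offset agrees with this, so I go down.

Emit:
send_rows(
  commands=[
    [0,0.0012,0.0013,0.02,0],
    [0,0,0,0.02,0],
    [0,0,0,0.02,0],
    [0,0,0,0.015,0],
    [0,0,0,0.01,0],
    [0,0,0,0.01,0],
    [0,0,0,0.01,0],
    [0,0,0,0,0],
  ],
)

```text
t: 7.68
tool_pos: [0.4664, 0.1774, 0.1296]
orientation: [0.122, 0.992, -0.0, -0.001]
ft_force: [-0.7, -0.2, 0.3]
grip_width: 0.017
gripper_force: 29.3
```

Emit:
send_rows(
  commands=[
    [0,0,0,0.007,0],
    [0,0,0,0.007,0],
    [0,0,0,0.005,0],
    [0,0,0,0.003,0],
    [0,0,0,0,0],
    [0,0,0,0,0],
  ],
)

```text
t: 8.43
tool_pos: [0.467, 0.1776, 0.1084]
orientation: [0.122, 0.992, 0.0, 0.0]
ft_force: [0.2, 0.2, -0.1]
grip_width: 0.0171
gripper_force: 29.3
```

```bash
python3 lean.py .467 .1768 .1057 76
```

```text
t 8.57 tcp [0.467  0.1776 0.1085] yang 75.94 q7 1.02 | spin -0.01 d [-0.0002 -0.0008  0.0028] | w 0.0174 F [-0.7  0.6 -0.1] tilt [0.0003 0.0002]
0.102 (array([0.4657, 0.1773]), 292, np.float64(0.0002))
0.092 (array([0.4654, 0.177 ]), 267, np.float64(0.0002))
0.082 (array([0.4651, 0.1767]), 235, np.float64(0.0003))
0.072 (array([0.4648, 0.1765]), 213, np.float64(0.0003))
0.062 (array([0.4644, 0.1765]), 194, np.float64(0.0004))
0.052 (array([0.4628, 0.176 ]), 709, np.float64(0.0031))
lean mm/mm [0.0509 0.0234] tip offset from tcp xy [-0.0055 -0.0024] at grasp [0.0003 0.0002]
lowest z [0.006  0.0066 0.007 ] expected 0.0144
```

Emit:
send_rows(
  commands=[
    [0,0,-0.0008,0.0025,0],
    [0,0,0,0,0],
    [0.25,0,0,0,0],
    [0.5,0,0,0,0],
    [0.7,0,0,0,0],
    [0.7,0,0,0,0],
    [0.7,0,0,-0.02,0],
    [0.7,0,0,-0.03,0],
    [0.7,0,0,-0.04,0],
    [0.7,0,0,-0.04,0],
    [0.7,0,0,0,0],
  ],
)

```text
t: 9.95
tool_pos: [0.4685, 0.1775, 0.2389]
orientation: [0.122, 0.992, 0.002, 0.003]
ft_force: [-1.0, -0.5, -0.8]
grip_width: 0.0599
gripper_force: 0.0
```

```bash
cat > chk.py <<'E'
import sys
from fit import *
# chk.py x y z ang : lean of a standing tube near x,y; z=tip height
x,y,z,a=[float(v) for v in sys.argv[1:5]]
B=np.vstack([cloud(grab(n)).reshape(-1,3) for n in ('scene','side')]);B=B[~np.isnan(B[:,0])]
C=[];Z=[]
for h,R in ((.06,.0085),(.08,.0085),(.1,.0085),(.112,.0095)):
    r=fit(B,np.array([x,y]),z+h-.006,z+h+.006,R,.02); print(h,r)
go(x,y,.1057,a)
E
python3 chk.py .464 .175 .012 76; python3 -c "
from h import *
go(.5,-.0955,.23,76)"
```

```text
0.06 (array([0.4659, 0.177 ]), 59, np.float64(0.0009))
0.08 (array([0.4669, 0.1782]), 66, np.float64(0.0012))
0.1 (array([0.4681, 0.1793]), 62, np.float64(0.0008))
0.112 (array([0.4681, 0.1799]), 73, np.float64(0.0008))
t 10.05 tcp [0.4664 0.1768 0.2358] yang 75.95 q7 0.96 | spin -0.01 d [ 0.002  -0.0024  0.1301] | w 0.06 F [ 0.1 -0.2 -1.4] tilt [0.0002 0.0004]
t 10.05 tcp [0.4664 0.1768 0.2358] yang 75.95 q7 0.96 | spin -0.01 d [-0.0984 -0.2561  0.0057] | w 0.06 F [ 0.1 -0.2 -1.4] tilt [0.0002 0.0004]
```

Emit:
send_rows(
  commands=[
    [0.7,-0.0123,-0.032,0,0],
    [0.7,-0.0123,-0.032,0,0],
    [0.7,-0.0123,-0.032,0,0],
    [0.7,-0.0123,-0.032,0,0],
    [0.7,-0.0123,-0.032,0,0],
    [0.7,-0.0123,-0.032,0,0],
    [0.7,-0.0123,-0.032,0,0],
    [0.7,-0.0123,-0.032,0,0],
    [0.7,0,0,0,0],
    [0.7,0,0,0,0],
    [0.7,0,0,0,0],
  ],
)

```text
t: 11.42
tool_pos: [0.4996, -0.0942, 0.2352]
orientation: [0.121, 0.993, 0.0, -0.001]
ft_force: [-0.4, 0.3, -0.0]
grip_width: 0.0596
gripper_force: 0.0
```

Run:
```python
from fit import *
for n in ('scene','side','wrist'):
    d=grab(n);A=(wcloud if n=='wrist' else cloud)(d).reshape(-1,3);A=A[~np.isnan(A[:,0])]
    for z,R in ((.129,.0095),(.123,.0095),(.112,.0085),(.104,.0085),(.094,.0085)): print(n,z,fit(A,np.array([.5,-.096]),z-.004,z+.004,R,.015))
d=load('wrist');cv2.imwrite('pics/w4.png',cv2.resize(d['frame'][100:340,100:420,::-1],(800,600)))
go(.5,-.0955,.105,76)
```

```text
scene 0.129 (array([ 0.4996, -0.099 ]), 22, np.float64(0.001))
scene 0.123 (array([ 0.5004, -0.0998]), 19, np.float64(0.001))
scene 0.112 (array([ 0.5021, -0.097 ]), 8, np.float64(0.0003))
scene 0.104 (array([ 0.5024, -0.0967]), 12, np.float64(0.0014))
scene 0.094 (array([ 0.5019, -0.0977]), 14, np.float64(0.0005))
side 0.129 (array([ 0.5014, -0.0941]), 29, np.float64(0.0012))
side 0.123 (array([ 0.5021, -0.0944]), 32, np.float64(0.0012))
side 0.112 (array([ 0.5024, -0.097 ]), 21, np.float64(0.0012))
side 0.104 (array([ 0.5015, -0.097 ]), 20, np.float64(0.0014))
side 0.094 (array([ 0.5016, -0.0979]), 23, np.float64(0.0009))
wrist 0.129 (array([ 0.5002, -0.0951]), 80, np.float64(0.0005))
wrist 0.123 (array([ 0.4998, -0.0952]), 61, np.float64(0.0005))
wrist 0.112 (None, 0)
wrist 0.104 (None, 0)
wrist 0.094 (array([ 0.5031, -0.0965]), 25, np.float64(0.0001))
t 11.57 tcp [ 0.4999 -0.0946  0.2357] yang 76.03 q7 1.56 | spin 0.0 d [-0.0003 -0.0008  0.1307] | w 0.0597 F [ 0.3  0.  -0.2] tilt [-0.0001  0.0002]
```

View pics/w4.png

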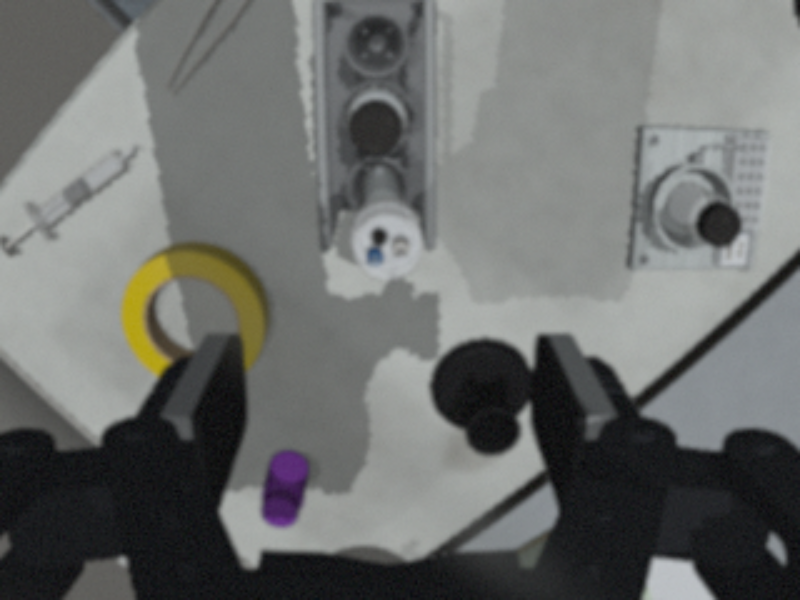

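Crop of wrist view (800x600): reservoir cap at (388,240), full vial cap (376,125), emptied socket (375,42), stand B mouth at (492,430), all clear. I grasp the reservoir next.

Emit:
send_rows(
  commands=[
    [0.7,-0.0024,-0.0004,0,0],
    [0.7,0,0,0.032,0],
    [0.7,0,0,0.032,0],
    [0.7,0,0,0.032,0],
    [0.7,0,0,0.022,0],
    [0.7,0,0,0.012,0],
    [0.7,0,0,0,0],
    [0,0,0,0,0],
    [0,0,0,0,0],
    [0,0,0,0,0],
    [0,0,0,0,0],
    [0,0,0,0,0],
  ],
  grip_force=30,
)

```text
t: 13.08
tool_pos: [0.5027, -0.0966, 0.1063]
orientation: [0.122, 0.992, 0.0, 0.001]
ft_force: [-0.5, -0.8, 5.3]
grip_width: 0.0175
gripper_force: 29.3
```

Emit:
send_rows(
  commands=[
    [0,0,0,-0.01,0],
    [0,0,0,-0.02,0],
    [0,0,0,-0.02,0],
    [0,0,0,-0.02,0],
    [0,0,0,-0.02,0],
    [0,0,0,-0.02,0],
    [0,0,0,-0.02,0],
    [0,0,0,0,0],
    [0,0,0,0,0],
  ],
)

```text
t: 14.2
tool_pos: [0.5016, -0.0962, 0.2351]
orientation: [0.122, 0.992, 0.0, -0.001]
ft_force: [0.4, -0.3, -0.4]
grip_width: 0.0174
gripper_force: 29.2
```

```bash
python3 lean.py .64 -.073 .235 76
python3 - <<'E'
from fit import *
for n in ('scene','side','wrist'):
    d=load(n);A=(wcloud if n=='wrist' else cloud)(d).reshape(-1,3);A=A[~np.isnan(A[:,0])]
    for R in (.0125,): print(n,R,fit(A,np.array([.636,-.075]),.03,.05,R,.02))
    q=A[(abs(A[:,2]-.054)<.003)&(np.hypot(*(A[:,:2]-(.636,-.075)).T)<.016)]
    if len(q)>4: print('rim',len(q),cv2.minEnclosingCircle(q[:,:2].astype(np.float32)))
E
```

```text
t 14.35 tcp [ 0.5016 -0.0963  0.2349] yang 75.94 q7 1.57 | spin -0.01 d [-0.1287  0.0561 -0.0003] | w 0.0173 F [ 0.1 -0.4 -0.8] tilt [-0.0017  0.    ]
0.229 (array([ 0.5019, -0.0968]), 265, np.float64(0.0002))
0.219 (array([ 0.5016, -0.0971]), 272, np.float64(0.0002))
0.209 (array([ 0.5014, -0.0972]), 234, np.float64(0.0002))
0.199 (array([ 0.5011, -0.0975]), 208, np.float64(0.0003))
0.189 (array([ 0.5008, -0.0978]), 184, np.float64(0.0002))
0.179 (array([ 0.5006, -0.098 ]), 164, np.float64(0.0003))
lean mm/mm [0.0263 0.024 ] tip offset from tcp xy [-0.002  -0.0027] at grasp [ 0.001 -0.   ]
lowest z [0.142  0.1443 0.1453] expected 0.1411
scene 0.0125 (array([ 0.6354, -0.0755]), 67, np.float64(0.0013))
rim 30 ((0.6356272101402283, -0.07551055401563644), 0.015392018482089043)
side 0.0125 (array([ 0.636 , -0.0748]), 83, np.float64(0.0013))
rim 33 ((0.6348996758460999, -0.07494720816612244), 0.015463109128177166)
wrist 0.0125 (None, 0)
```

Emit:
send_rows(
  commands=[
    [0,-0.0251,0.0111,0,0],
    [0,-0.0251,0.0111,0,0],
    [0,-0.0251,0.0111,0,0],
    [0,-0.0251,0.0111,0,0],
    [0,-0.0251,0.0111,0,0],
    [0,0,0,0,0],
    [0,0,0,0,0],
    [0,0,0,0,0],
  ],
)

```text
t: 15.35
tool_pos: [0.6365, -0.0735, 0.2357]
orientation: [0.123, 0.992, 0.0, -0.0]
ft_force: [0.3, -1.1, 1.4]
grip_width: 0.0173
gripper_force: 29.2
```

```bash
python3 lean.py .6371 -.073 .1063 76
```

```text
t 15.5 tcp [ 0.637  -0.0733  0.2361] yang 75.92 q7 1.56 | spin -0.01 d [-0.      0.0003  0.1298] | w 0.0173 F [-0.5  0.6  0.8] tilt [0.0003 0.0002]
0.23 (array([ 0.6372, -0.0739]), 281, np.float64(0.0002))
0.22 (array([ 0.6369, -0.0742]), 269, np.float64(0.0002))
0.21 (array([ 0.6367, -0.0745]), 235, np.float64(0.0002))
0.2 (array([ 0.6364, -0.0746]), 209, np.float64(0.0003))
0.19 (array([ 0.6362, -0.0748]), 185, np.float64(0.0003))
0.18 (array([ 0.636, -0.075]), 163, np.float64(0.0004))
lean mm/mm [0.024  0.0211] tip offset from tcp xy [-0.0015 -0.0023] at grasp [0.0012 0.0001]
lowest z [0.1419 0.1435 0.1453] expected 0.1417
```

Emit:
send_rows(
  commands=[
    [0,0,0,0.02,0],
    [0,0,0,0.02,0],
    [0,0,0,0.02,0],
    [0,0,0,0.015,0],
    [0,0,0,0.01,0],
    [0,0,0,0.01,0],
    [0,0,0,0.01,0],
    [0,0,0,0.008,0],
    [0,0,0,0.006,0],
    [0,0,0,0.005,0],
    [0,0,0,0.003,0],
    [0,0,0,0,0],
  ],
)

```text
t: 17.0
tool_pos: [0.6374, -0.073, 0.1087]
orientation: [0.122, 0.992, 0.0, -0.0]
ft_force: [-0.4, -0.2, -0.1]
grip_width: 0.0174
gripper_force: 29.2
```

```bash
python3 lean.py .6371 -.073 .1063 76
```

```text
t 17.15 tcp [ 0.6375 -0.0731  0.109 ] yang 75.94 q7 1.62 | spin -0.01 d [0.0004 0.     0.0027] | w 0.0171 F [-0.1 -0.6 -0.6] tilt [ 0.0004 -0.    ]
0.103 (array([ 0.6378, -0.0735]), 271, np.float64(0.0002))
0.093 (array([ 0.6376, -0.0738]), 256, np.float64(0.0002))
0.083 (array([ 0.6374, -0.0741]), 228, np.float64(0.0002))
0.073 (array([ 0.6372, -0.0742]), 195, np.float64(0.0002))
0.063 (array([ 0.6371, -0.0744]), 171, np.float64(0.0002))
0.053 (array([ 0.6355, -0.073 ]), 662, np.float64(0.0032))
lean mm/mm [ 0.0377 -0.0017] tip offset from tcp xy [-0.0027 -0.0007] at grasp [ 0.0016 -0.0009]
lowest z [0.004  0.0055 0.0059] expected 0.0147
```

Emit:
send_rows(
  commands=[
    [0,0,0,0.0025,0],
    [0,0,0,0,0],
    [0.25,0,0,0,0],
    [0.5,0,0,0,0],
    [0.7,0,0,0,0],
    [0.7,0,0,0,0],
    [0.7,0,0,-0.02,0],
    [0.7,0,0,-0.03,0],
    [0.7,0,0,-0.04,0],
    [0.7,0,0,-0.04,0],
    [0.7,0,0,0,0],
    [0.7,0,0,0,0],
  ],
)

```text
t: 18.65
tool_pos: [0.6372, -0.073, 0.2369]
orientation: [0.122, 0.992, 0.0, 0.0]
ft_force: [-0.2, -0.1, -0.3]
grip_width: 0.0596
gripper_force: 0.0
```

```bash
python3 chk.py .636 -.075 .012 76
python3 - <<'E'
from fit import *
go(.555,.055,.2,76)
for n in ('scene','side','wrist'):
    d=grab(n);A=(wcloud if n=='wrist' else cloud)(d).reshape(-1,3);A=A[~np.isnan(A[:,0])]
    print(n,'empty',fit(A,np.array([.555,.0545]),.047,.06,.0125,.018),fit(A,np.array([.555,.0545]),.032,.045,.0125,.018),'full',fit(A,np.array([.469,-.0915]),.08,.09,.0125,.018))
    for nm,c in (('seatrim',(.555,.055)),('free',(.371,.338)),('small',(.415,.317))):
        q=A[(abs(A[:,2]-.0255)<.0015)&(np.hypot(*(A[:,:2]-c).T)<.03)&(np.hypot(*(A[:,:2]-c).T)>.018)]
        if len(q)>8: print(nm,len(q),fit(q,np.array(c),0,1,.02275,.04))
    for nm,c in (('plate',(.555,.055)),('tray',(.393,.327))):
        q=A[(A[:,2]>.0045)&(A[:,2]<.0115)&(np.hypot(*(A[:,:2]-c).T)<.07)]
        if len(q)>8: print(nm,cv2.minAreaRect(q[:,:2].astype(np.float32)))
E
```

```text
0.06 (array([ 0.639 , -0.0729]), 51, np.float64(0.001))
0.08 (array([ 0.6391, -0.0718]), 46, np.float64(0.0012))
0.1 (array([ 0.6409, -0.0701]), 41, np.float64(0.0007))
0.112 (array([ 0.6389, -0.0688]), 72, np.float64(0.0018))
t 18.75 tcp [ 0.6367 -0.0729  0.2355] yang 75.95 q7 1.56 | spin -0.01 d [-1.000e-04 -2.200e-03  1.298e-01] | w 0.0597 F [-0.7 -0.3 -1. ] tilt [-0.0017  0.0001]
t 18.75 tcp [ 0.6367 -0.0729  0.2355] yang 75.95 q7 1.56 | spin -0.01 d [0.1101 0.1044 0.0357] | w 0.0597 F [-0.7 -0.3 -1. ] tilt [-0.0017  0.0001]
scene empty (array([0.5557, 0.0548]), 35, np.float64(0.0021)) (array([0.5545, 0.0543]), 29, np.float64(0.0008)) full (array([ 0.4695, -0.0904]), 35, np.float64(0.0015))
seatrim 23 (array([0.5549, 0.0542]), 23, np.float64(0.0007))
free 25 (array([0.371 , 0.3369]), 25, np.float64(0.0009))
small 23 (array([0.4151, 0.3153]), 23, np.float64(0.0013))
plate ((0.5648655891418457, 0.05277588963508606), (0.09819687157869339, 0.10539401322603226), 76.38285827636719)
tray ((0.3957979679107666, 0.32328444719314575), (0.05226319655776024, 0.11175305396318436), 65.856193542
[... 222 characters left out ...]
at64(0.0009))
free 132 (array([0.3697, 0.3384]), 132, np.float64(0.001))
small 85 (array([0.4151, 0.317 ]), 85, np.float64(0.0008))
plate ((0.5562495589256287, 0.06838071346282959), (0.08187039196491241, 0.08044512569904327), 75.23868560791016)
tray ((0.3924294710159302, 0.3286275267601013), (0.05441584810614586, 0.10418156534433365), 65.77412414550781)
wrist empty (array([0.5553, 0.0574]), 116, np.float64(0.0005)) (array([0.5556, 0.0557]), 69, np.float64(0.0002)) full (array([ 0.4672, -0.0929]), 69, np.float64(0.0005))
seatrim 210 (array([0.5554, 0.0556]), 210, np.float64(0.0009))
plate ((0.5587095618247986, 0.06688892096281052), (0.07842949777841568, 0.0802685096859932), 76.13603973388672)
```

Emit:
send_rows(
  commands=[
    [0.7,0.022,0.021,0,0],
    [0.7,0.022,0.021,0,0],
    [0.7,0.022,0.021,0,0],
    [0.7,0.022,0.021,0,0],
    [0.7,0.022,0.021,0,0],
    [0.7,0,0,0.04,0],
    [0.7,0,0,0.04,0],
    [0.7,0,0,0.03,0],
    [0.7,0,0,0.02,0],
    [0.7,0,0,0,0],
    [0.7,0,0,0,0],
  ],
)

```text
t: 20.27
tool_pos: [0.5567, 0.0554, 0.1068]
orientation: [0.122, 0.992, 0.0, 0.0]
ft_force: [-0.6, -0.6, 0.8]
grip_width: 0.0601
gripper_force: 0.0
```

Run:
```python
from fit import *
go(.555,.0552,.031,76)
d=grab('wrist');A=wcloud(d).reshape(-1,3);A=A[~np.isnan(A[:,0])]
print('empty',fit(A,np.array([.555,.0545]),.047,.06,.0125,.018),fit(A,np.array([.555,.0545]),.032,.045,.0125,.018))
cv2.imwrite('pics/w5.png',cv2.resize(d['frame'][:,:,::-1],(800,600)))
```

```text
t 20.27 tcp [0.5567 0.0554 0.1068] yang 75.93 q7 1.37 | spin -0.01 d [ 0.0016 -0.0006  0.0758] | w 0.0601 F [-0.6 -0.6  0.8] tilt [ 0.0007 -0.    ]
empty (array([0.5574, 0.0553]), 277, np.float64(0.0005)) (array([0.5557, 0.0558]), 140, np.float64(0.0001))
```

View pics/w5.png

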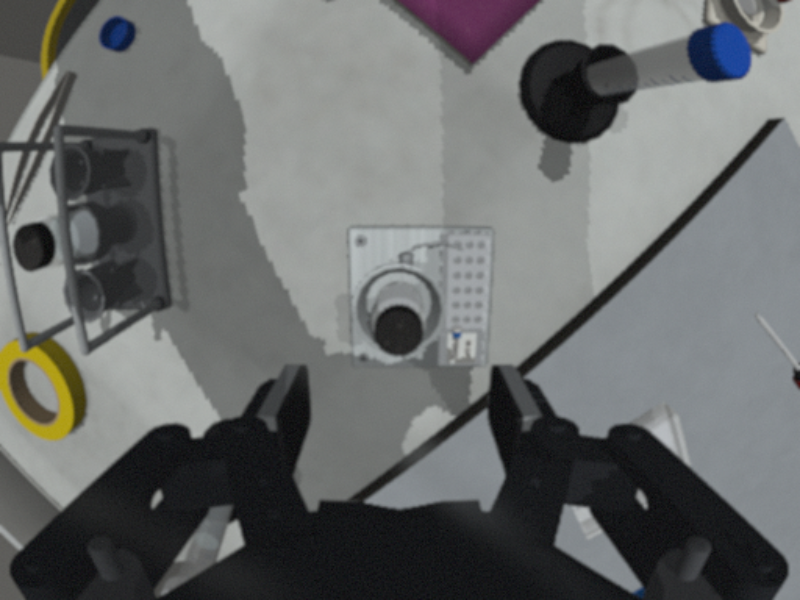

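Wrist view (800x600): spent vial cap at (398,330) centred between the fingers, chip to its right at (468,300), blue-capped tube standing in stand A at upper right. I lower and grip.

Emit:
send_rows(
  commands=[
    [0.7,0.0012,-0.0003,0.025,0],
    [0.7,0,0,0.025,0],
    [0.7,0,0,0.015,0],
    [0.7,0,0,0.011,0],
    [0.7,0,0,0,0],
    [0,0,0,0,0],
    [0,0,0,0,0],
    [0,0,0,0,0],
    [0,0,0,0,0],
  ],
  grip_force=25,
)

```text
t: 21.45
tool_pos: [0.5556, 0.0556, 0.0311]
orientation: [0.122, 0.992, 0.0, 0.001]
ft_force: [-0.3, -0.2, 6.3]
grip_width: 0.0239
gripper_force: 24.7
```

Emit:
send_rows(
  commands=[
    [0,0,0,-0.005,0],
    [0,0,0,-0.02,0],
    [0,0,0,-0.03,0],
    [0,0,0,-0.03,0],
    [0,0,0,-0.035,0],
    [0,0,0,0,0],
    [0,0,0,0,0],
  ],
)

```text
t: 22.32
tool_pos: [0.5546, 0.0556, 0.1507]
orientation: [0.122, 0.992, 0.0, 0.0]
ft_force: [-0.8, 0.5, -0.0]
grip_width: 0.0236
gripper_force: 24.6
```

```bash
cat > vial.py <<'E'
import sys
from fit import *
# pose of a held vial: circle slices + lowest point
s=readout.state();p=np.array(s['tool_pos'])
B=[cloud(grab(n)).reshape(-1,3) for n in ('scene','side')]+[wcloud(grab('wrist')).reshape(-1,3)]
B=[b[~np.isnan(b[:,0])] for b in B]
go(*[float(a) for a in sys.argv[1:5]])
for h in (-.004,-.012,-.020,-.026): print(h,*[fit(b,p[:2],p[2]+h-.004,p[2]+h+.004,.0125,.018)[:2] for b in B+[np.vstack(B)]])
for b in B:
    q=b[(np.hypot(*(b[:,:2]-p[:2]).T)<.016)&(b[:,2]<p[2]+.06)&(b[:,2]>p[2]-.06)]
    print('z rel tcp',(np.percentile(q[:,2],[1,3,98])-p[2]).round(4))
E
python3 vial.py .3697 .338 .15 66
```

```text
t 22.48 tcp [0.5542 0.0554 0.1495] yang 75.94 q7 1.35 | spin 1.24 d [ 0.2835  0.1831 -0.0003] | w 0.0237 F [ 0.7 -0.2 -0.5] tilt [-0.0018 -0.0004]
-0.004 (array([0.5537, 0.0532]), 10) (array([0.5532, 0.0549]), 34) (array([0.5544, 0.0554]), 225) (array([0.5543, 0.0553]), 269)
-0.012 (array([0.5544, 0.055 ]), 18) (array([0.5532, 0.0549]), 39) (array([0.5544, 0.0556]), 197) (array([0.5543, 0.0554]), 254)
-0.02 (array([0.556 , 0.0549]), 4) (array([0.5539, 0.0538]), 17) (array([0.5544, 0.0554]), 61) (array([0.5543, 0.0551]), 82)
-0.026 (None, 0) (None, 0) (None, 0) (None, 0)
z rel tcp [-0.0177 -0.0161  0.051 ]
z rel tcp [-0.019  -0.0183  0.0475]
z rel tcp [-0.0166 -0.0132  0.0449]
```

Emit:
send_rows(
  commands=[
    [0,0,0,-0.03,0.62],
    [0,0,0,-0.03,0.62],
    [0,0.0315,0.0203,0,0],
    [0,0.0315,0.0203,0,0],
    [0,0.0315,0.0203,0,0],
    [0,0.0315,0.0203,0,0],
    [0,0.0315,0.0203,0,0],
    [0,0.0315,0.0203,0,0],
    [0,0.0315,0.0203,0,0],
    [0,0.0315,0.0203,0,0],
    [0,0.0315,0.0203,0,0],
    [0,0,0,0,0],
  ],
)

```text
t: 23.98
tool_pos: [0.3679, 0.3399, 0.2094]
orientation: [0.205, 0.979, -0.001, -0.001]
ft_force: [0.8, -1.1, 0.1]
grip_width: 0.0237
gripper_force: 24.6
```

Emit:
send_rows(
  commands=[
    [0,0,0,0.03,0],
    [0,0,0,0.03,0],
    [0,0,0,0.03,0],
    [0,0,0,0.03,0],
    [0,0,0,0,0],
    [0,0,0,0,0],
  ],
)

```text
t: 24.72
tool_pos: [0.3709, 0.3374, 0.0909]
orientation: [0.208, 0.978, 0.0, 0.0]
ft_force: [0.0, 1.0, 1.0]
grip_width: 0.0236
gripper_force: 24.7
```

```bash
python3 vial.py .3697 .338 .0311 66;  python3 - <<'E'
from fit import *
for n in ('scene','side','wrist'):
    d=load(n);A=(wcloud if n=='wrist' else cloud)(d).reshape(-1,3);A=A[~np.isnan(A[:,0])]
    for nm,c in (('free',(.371,.338)),('small',(.415,.317))):
        q=A[(abs(A[:,2]-.0255)<.0015)&(np.hypot(*(A[:,:2]-c).T)<.03)&(np.hypot(*(A[:,:2]-c).T)>.018)]
        if len(q)>8: print(n,nm,len(q),fit(q,np.array(c),0,1,.02275,.04))
    if n=='wrist': cv2.imwrite('pics/w6.png',cv2.resize(d['frame'][:,:,::-1],(800,600)))
E
```

```text
t 24.88 tcp [0.3709 0.3381 0.0915] yang 66.01 q7 0.49 | spin 0.0 d [ 0.0011 -0.0007  0.0604] | w 0.0239 F [0.4 0.1 0.2] tilt [0.0015 0.0017]
-0.004 (array([0.3706, 0.3359]), 4) (array([0.3701, 0.3368]), 48) (array([0.3712, 0.3381]), 231) (array([0.3711, 0.3378]), 283)
-0.012 (array([0.371 , 0.3374]), 18) (array([0.3696, 0.3371]), 60) (array([0.3712, 0.3382]), 188) (array([0.371 , 0.3378]), 266)
-0.02 (array([0.3715, 0.3374]), 5) (array([0.3699, 0.3362]), 15) (array([0.3714, 0.3382]), 24) (array([0.3708, 0.3371]), 44)
-0.026 (None, 0) (None, 0) (None, 0) (None, 0)
z rel tcp [-0.017  -0.0167  0.0326]
z rel tcp [-0.0173 -0.0167  0.0454]
z rel tcp [-0.0151 -0.0113  0.0465]
scene free 26 (array([0.3702, 0.3363]), 26, np.float64(0.001))
scene small 21 (array([0.4154, 0.3157]), 21, np.float64(0.001))
side free 124 (array([0.3698, 0.3384]), 124, np.float64(0.001))
side small 96 (array([0.4149, 0.3175]), 96, np.float64(0.001))
wrist free 518 (array([0.3707, 0.3387]), 518, np.float64(0.0009))
```

View pics/w6.png

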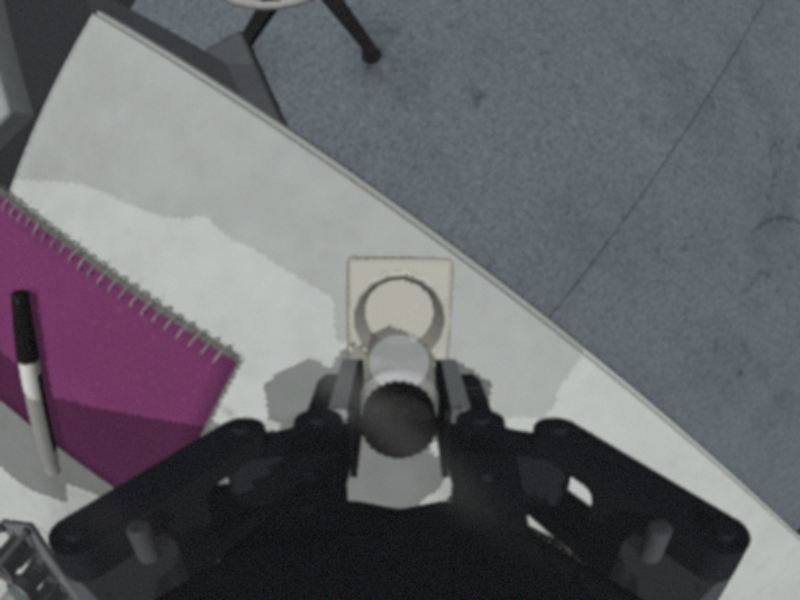

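Wrist view (800x600): spent vial with its cap at (399,420), held over the tray, and the free cup at (399,312) on the line ahead, centred sideways. I lower it.

Emit:
send_rows(
  commands=[
    [0,0.0008,0,0.015,0],
    [0,0,0,0.015,0],
    [0,0,0,0.012,0],
    [0,0,0,0.008,0],
    [0,0,0,0.005,0],
    [0,0,0,0.003,0],
    [0,0,0,0.0015,0],
    [0,0,0,0,0],
    [0,0,0,0,0],
  ],
)

```text
t: 26.0
tool_pos: [0.3696, 0.3381, 0.0311]
orientation: [0.208, 0.978, 0.0, 0.0]
ft_force: [0.3, -0.9, 1.7]
grip_width: 0.0238
gripper_force: 24.8
```

```bash
python3 -c "
from h import *
go(.37,.338,.0311,66)"
```

```text
t 26.0 tcp [0.3696 0.3381 0.0311] yang 66.02 q7 0.53 | spin 0.0 d [-0.0004  0.     -0.    ] | w 0.0238 F [ 0.3 -0.9  1.7] tilt [0.0005 0.0005]
```

Now at floor height with little force. I release and retreat, then head for the rack at a safe height.

Emit:
send_rows(
  commands=[
    [0.32,0,0,0,0],
    [0.4,0,0,0,0],
    [0.5,0,0,0,0],
    [0.6,0,0,0,0],
    [0.6,0,0,0,0],
    [0.6,0,0,-0.01,0],
    [0.6,0,0,-0.03,0],
    [0.6,0,0,-0.05,0],
    [0.6,0,0,-0.05,0],
    [0.6,0,0,-0.05,0],
    [0.6,0,0,0,0],
    [0.6,0,0,0,0],
  ],
)

```text
t: 27.5
tool_pos: [0.369, 0.3377, 0.2209]
orientation: [0.208, 0.978, 0.0, -0.0]
ft_force: [-0.5, 0.5, 0.1]
grip_width: 0.0513
gripper_force: 0.0
```

Run:
```python
from fit import *
go(.455,-.085,.22,-14)
for n in ('scene','side','wrist'):
    d=grab(n);A=(wcloud if n=='wrist' else cloud)(d).reshape(-1,3);A=A[~np.isnan(A[:,0])]
    q=A[np.hypot(*(A[:,:2]-(.37,.338)).T)<.012]
    print(n,[fit(A,np.array([.37,.338]),z-.006,z+.006,.0125,.018) for z in (.052,.038)],np.percentile(q[:,2],[50,90,98]).round(4))
```

```text
t 27.5 tcp [0.369  0.3377 0.2209] yang 66.03 q7 0.42 | spin 10.0 d [-0.3894  0.1857  0.0008] | w 0.0513 F [-0.5  0.5  0.1] tilt [-0.0001  0.0003]
scene [(array([0.3702, 0.3397]), 29, np.float64(0.0013)), (array([0.3692, 0.3381]), 25, np.float64(0.0007))] [0.054  0.062  0.0638]
side [(array([0.3687, 0.3354]), 98, np.float64(0.0009)), (array([0.3684, 0.3374]), 89, np.float64(0.0006))] [0.0505 0.062  0.3325]
wrist [(array([0.3713, 0.3381]), 103, np.float64(0.0006)), (array([0.37  , 0.3387]), 39, np.float64(0.0001))] [0.3052 0.3154 0.3173]
```

Emit:
send_rows(
  commands=[
    [0.6,0,0,0,1],
    [0.6,0,0,0,1],
    [0.6,0,0,0,1],
    [0.6,0,0,0,1],
    [0.6,0,0,0,1],
    [0.6,0,0,0,1],
    [0.6,0,0,0,1],
    [0.6,0,0,0,1],
    [0.6,0,0,0,1],
    [0.6,0,0,0,1],
    [0.6,0,0,0,0],
  ],
)

```text
t: 29.02
tool_pos: [0.369, 0.3376, 0.2198]
orientation: [0.787, 0.616, -0.001, 0.001]
ft_force: [0.3, 0.6, -0.9]
grip_width: 0.0511
gripper_force: 0.0
```

Emit:
send_rows(
  commands=[
    [0.6,-0.0392,0.0201,0,0],
    [0.6,-0.0392,0.0201,0,0],
    [0.6,-0.0392,0.0201,0,0],
    [0.6,-0.0392,0.0201,0,0],
    [0.6,-0.0392,0.0201,0,0],
    [0.6,-0.0392,0.0201,0,0],
    [0.6,-0.0392,0.0201,0,0],
    [0.6,-0.0392,0.0201,0,0],
    [0.6,-0.0392,0.0201,0,0],
    [0.6,-0.0392,0.0201,0,0],
    [0.6,0,0,0,0],
    [0.6,0,0,0,0],
  ],
)

```text
t: 30.52
tool_pos: [0.4693, -0.0906, 0.2203]
orientation: [0.787, 0.616, -0.0, -0.0]
ft_force: [-0.1, -1.1, 0.3]
grip_width: 0.0514
gripper_force: 0.0
```

```bash
cat > m4.py <<'E'
from fit import *
d=grab('wrist');A=wcloud(d).reshape(-1,3);A=A[~np.isnan(A[:,0])]
q=A[(A[:,2]>.089)&(A[:,2]<.094)&(np.hypot(*(A[:,:2]-(.469,-.0915)).T)<.016)]
print('full',fit(A,np.array([.469,-.0915]),.08,.09,.0125,.018),'top',len(q),q.mean(0).round(4),cv2.minEnclosingCircle(q[:,:2].astype(np.float32)))
q=A[(A[:,2]>.07)&(A[:,2]<.0885)&(np.hypot(*(A[:,:2]-(.468,-.091)).T)<.07)&(np.hypot(*(A[:,:2]-(.469,-.0915)).T)>.017)][:,:2].astype(np.float32)
print('rails',len(q),cv2.minAreaRect(q))
u=np.array([.970,-.242]);w=np.array([.242,.970]);r=(q-(.469,-.0915))@w
for a,b in ((-.03,-.01),(.01,.03)):
    m=(r>a)&(r<b);print('rail x',np.percentile(r[m],[2,50,98]).round(4),m.sum())
go(.469,-.0915,.061,-14)
cv2.imwrite('pics/w7.png',cv2.resize(d['frame'][:,:,::-1],(800,600)))
E
python3 m4.py
```

```text
full (array([ 0.4695, -0.0943]), 47, np.float64(0.0003)) top 385 [ 0.4699 -0.0918  0.0913] ((0.46995970606803894, -0.09194790571928024), 0.010720728896558285)
rails 902 ((0.4693921208381653, -0.09178749471902847), (0.048561930656433105, 0.10315622389316559), 76.7781982421875)
rail x [-0.024  -0.0209 -0.0189] 451
rail x [0.0188 0.0219 0.0242] 451
t 30.57 tcp [ 0.4694 -0.0899  0.2203] yang -13.84 q7 0.1 | spin 0.02 d [-0.0016  0.0002  0.1593] | w 0.051 F [-0.   0.7  0.5] tilt [-0.0011  0.0004]
```

View pics/w7.png

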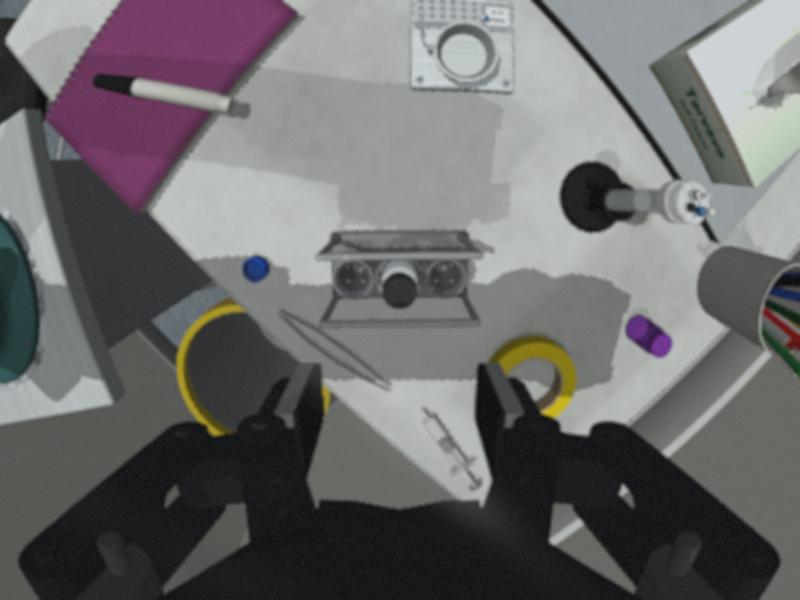

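Wrist view (800x600): full vial cap at (400,290), centred between the rails with both sockets beside it empty; cup of the seat empty at (467,50). I descend between the rails.

Emit:
send_rows(
  commands=[
    [0.6,-0.0017,0.0007,0.03,-0.08],
    [0.6,0,0,0.03,0],
    [0.6,0,0,0.03,0],
    [0.6,0,0,0.02,0],
    [0.6,0,0,0,0],
    [0.6,0,0,0,0],
  ],
)

```text
t: 31.32
tool_pos: [0.4705, -0.0922, 0.1114]
orientation: [0.784, 0.621, 0.0, 0.0]
ft_force: [1.2, -1.2, 0.4]
grip_width: 0.0507
gripper_force: 0.0
```

```bash
python3 m4.py; python3 -c "
from h import *
go(.4697,-.0917,.063,-13.2)"
```

```text
full (array([ 0.4692, -0.0944]), 169, np.float64(0.0003)) top 922 [ 0.4698 -0.0914  0.0913] ((0.469748318195343, -0.09203144907951355), 0.011017692275345325)
rails 1837 ((0.4694107174873352, -0.09180289506912231), (0.048174161463975906, 0.10207322984933853), 76.69047546386719)
rail x [-0.0237 -0.0206 -0.0192] 587
rail x [0.0183 0.0219 0.024 ] 1250
t 31.38 tcp [ 0.4708 -0.0923  0.1117] yang -13.26 q7 0.3 | spin 0.09 d [ 0.0003 -0.002   0.0507] | w 0.0516 F [ 0.1 -0.5  0.5] tilt [0.0016 0.0003]
t 31.38 tcp [ 0.4708 -0.0923  0.1117] yang -13.26 q7 0.3 | spin -0.01 d [ 0.0003 -0.0012  0.0487] | w 0.0516 F [ 0.1 -0.5  0.5] tilt [0.0016 0.0003]
```

Emit:
send_rows(
  commands=[
    [0.6,0.0002,-0.0012,0.015,0],
    [0.6,0,0,0.015,0],
    [0.6,0,0,0.012,0],
    [0.6,0,0,0.0065,0],
    [0.6,0,0,0,0],
    [0.4,0,0,0,0],
    [0,0,0,0,0],
    [0,0,0,0,0],
    [0,0,0,0,0],
    [0,0,0,0,0],
  ],
  grip_force=25,
)

```text
t: 32.62
tool_pos: [0.4692, -0.0924, 0.0627]
orientation: [0.784, 0.62, 0.0, 0.0]
ft_force: [-0.9, -0.7, 6.1]
grip_width: 0.0231
gripper_force: 24.9
```

Emit:
send_rows(
  commands=[
    [0,0,0,-0.005,0],
    [0,0,0,-0.01,0],
    [0,0,0,-0.02,0],
    [0,0,0,-0.03,0],
    [0,0,0,-0.03,0],
    [0,0,0,-0.03,0],
    [0,0,0,0,0],
    [0,0,0,0,0],
  ],
)

```text
t: 33.62
tool_pos: [0.4685, -0.092, 0.187]
orientation: [0.784, 0.62, 0.0, -0.0]
ft_force: [-0.1, 0.6, -0.2]
grip_width: 0.0232
gripper_force: 24.7
```

```bash
python3 vial.py .5552 .0555 .15 -13.2
```

```text
t 33.77 tcp [ 0.4682 -0.0923  0.1865] yang -13.34 q7 0.17 | spin -0.02 d [0.1637 0.051  0.0363] | w 0.0233 F [-0.5  0.2 -0.9] tilt [-0.0018 -0.0003]
-0.004 (array([ 0.4676, -0.0917]), 17) (array([ 0.4666, -0.092 ]), 33) (array([ 0.4686, -0.0921]), 219) (array([ 0.4685, -0.0921]), 269)
-0.012 (array([ 0.4687, -0.0922]), 20) (array([ 0.4679, -0.0924]), 36) (array([ 0.4687, -0.0921]), 200) (array([ 0.4686, -0.0922]), 256)
-0.02 (array([ 0.4686, -0.0925]), 12) (array([ 0.4677, -0.093 ]), 13) (array([ 0.4688, -0.0922]), 85) (array([ 0.4686, -0.0922]), 110)
-0.026 (None, 0) (None, 0) (None, 0) (None, 0)
z rel tcp [-0.0186 -0.0172  0.0498]
z rel tcp [-0.0185 -0.0178  0.0483]
z rel tcp [-0.018  -0.014   0.0455]
```

Emit:
send_rows(
  commands=[
    [0,0.0327,0.01,0,0],
    [0,0.0327,0.01,0,0],
    [0,0.0327,0.01,0,0],
    [0,0.0327,0.01,0,0],
    [0,0.0327,0.01,0,0],
    [0,0,0,0,0],
    [0,0,0,0.03,0],
    [0,0,0,0.03,0],
    [0,0,0,0.03,0],
    [0,0,0,0.015,0],
    [0,0,0,0,0],
    [0,0,0,0,0],
  ],
)

```text
t: 35.28
tool_pos: [0.556, 0.0548, 0.0832]
orientation: [0.785, 0.62, 0.001, 0.0]
ft_force: [-0.1, 0.2, 0.1]
grip_width: 0.0235
gripper_force: 24.7
```

```bash
python3 vial.py .5548 .0554 .0327 -13.2;  python3 - <<'E'
from fit import *
for n in ('scene','side','wrist'):
    d=load(n);A=(wcloud if n=='wrist' else cloud)(d).reshape(-1,3);A=A[~np.isnan(A[:,0])]
    for nm,c in (('seat',(.555,.055)),):
        q=A[(abs(A[:,2]-.0255)<.0015)&(np.hypot(*(A[:,:2]-c).T)<.03)&(np.hypot(*(A[:,:2]-c).T)>.018)]
        if len(q)>8: print(n,nm,len(q),fit(q,np.array(c),0,1,.02275,.04))
E
```

```text
t 35.42 tcp [0.556  0.0553 0.0833] yang -13.34 q7 0.04 | spin -0.02 d [-0.0002 -0.0013  0.0506] | w 0.0233 F [-0.9  0.7  0.1] tilt [0.0018 0.0006]
-0.004 (array([0.5557, 0.0548]), 14) (array([0.5552, 0.0543]), 35) (array([0.5565, 0.0552]), 217) (array([0.5564, 0.0551]), 266)
-0.012 (array([0.5563, 0.0538]), 13) (array([0.5555, 0.055 ]), 38) (array([0.5566, 0.0552]), 205) (array([0.5564, 0.0552]), 256)
-0.02 (array([0.5567, 0.0544]), 9) (array([0.5546, 0.0545]), 16) (array([0.5568, 0.0552]), 64) (array([0.5566, 0.0551]), 89)
-0.026 (None, 0) (None, 0) (None, 0) (None, 0)
z rel tcp [-0.0186 -0.017   0.0515]
z rel tcp [-0.0194 -0.0173  0.0496]
z rel tcp [-0.017  -0.0136  0.046 ]
scene seat 29 (array([0.5545, 0.0541]), 29, np.float64(0.0008))
side seat 48 (array([0.5546, 0.0553]), 48, np.float64(0.0009))
wrist seat 574 (array([0.5556, 0.0554]), 574, np.float64(0.0009))
```

Emit:
send_rows(
  commands=[
    [0,0,-0.001,0.015,0],
    [0,0,0,0.014,0],
    [0,0,0,0.01,0],
    [0,0,0,0.006,0],
    [0,0,0,0.003,0],
    [0,0,0,0.0015,0],
    [0,0,0,0,0],
    [0,0,0,0,0],
  ],
)

```text
t: 36.42
tool_pos: [0.5545, 0.0555, 0.033]
orientation: [0.784, 0.62, 0.0, 0.0]
ft_force: [-0.9, -0.0, -0.6]
grip_width: 0.0235
gripper_force: 24.7
```

```bash
python3 -c "
from h import *
go(.5548,.0554,.0327,-13.2)"
```

```text
t 36.42 tcp [0.5545 0.0555 0.033 ] yang -13.34 q7 0.09 | spin -0.02 d [-0.      0.0003  0.0003] | w 0.0235 F [-0.9 -0.  -0.6] tilt [0.0006 0.0001]
```

Emit:
send_rows(
  commands=[
    [0.32,0,0,0,0],
    [0.4,0,0,0,0],
    [0.5,0,0,0,0],
    [0.6,0,0,0,0],
    [0.7,0,0,0,0],
    [0.7,0,0,-0.01,0],
    [0.7,0,0,-0.03,0],
    [0.7,0,0,-0.05,0],
    [0.7,0,0,-0.05,0],
    [0.7,0,0,-0.06,0],
    [0.7,0,0,0,0],
  ],
)

```text
t: 37.8
tool_pos: [0.5572, 0.0553, 0.2379]
orientation: [0.785, 0.62, 0.005, 0.002]
ft_force: [-0.5, -0.1, -0.9]
grip_width: 0.0598
gripper_force: 0.0
```

Emit:
send_rows(
  commands=[
    [0.7,0,0,0,-1],
    [0.7,0,0,0,-1],
    [0.7,0,0,0,-1],
    [0.7,0,0,0,-1],
    [0.7,0,0,0,-1],
    [0.7,0,0,0,-1],
    [0.7,0,0,0,-1],
    [0.7,0,0,0,-1],
    [0.7,0,0,0,-1],
    [0.7,0,0,0,-1],
    [0.7,0,0,0,-1],
    [0.7,0,0,0,-0.17],
  ],
)

```text
t: 39.3
tool_pos: [0.5537, 0.0553, 0.2322]
orientation: [0.122, 0.993, -0.0, -0.001]
ft_force: [0.0, -0.9, -0.2]
grip_width: 0.0597
gripper_force: 0.0
```

Run:
```python
from fit import *
for n in ('scene','side','wrist'):
    d=grab(n);A=(wcloud if n=='wrist' else cloud)(d).reshape(-1,3);A=A[~np.isnan(A[:,0])]
    q=A[(np.hypot(*(A[:,:2]-(.555,.0553)).T)<.012)&(A[:,2]<.1)]
    print(n,[fit(A,np.array([.555,.0553]),z-.006,z+.006,.0125,.018) for z in (.052,.038)],np.percentile(q[:,2],[50,90,98]).round(4))
    for z,R in ((.129,.0095),(.123,.0095),(.112,.0085),(.1,.0085)): print(n,z,'res',fit(A,np.array([.640,-.0695]),z-.004,z+.004,R,.015)[:2],'blue',fit(A,np.array([.468,.1795]),z-.004,z+.004,R,.015)[:2])
go(.6395,-.0695,.235,76); go(.4685,.1795,.235,76)
```

```text
scene [(array([0.5555, 0.0561]), 29, np.float64(0.001)), (array([0.5543, 0.0549]), 24, np.float64(0.0012))] [0.0571 0.0622 0.063 ]
scene 0.129 res (array([ 0.6404, -0.0715]), 17) blue (array([0.4695, 0.1792]), 25)
scene 0.123 res (array([ 0.6389, -0.0704]), 22) blue (array([0.4693, 0.1808]), 15)
scene 0.112 res (array([ 0.6401, -0.0706]), 9) blue (array([0.4664, 0.181 ]), 12)
scene 0.1 res (array([ 0.6404, -0.0709]), 13) blue (array([0.4677, 0.18  ]), 10)
side [(array([0.5539, 0.053 ]), 52, np.float64(0.0011)), (array([0.5533, 0.0551]), 53, np.float64(0.0008))] [0.0504 0.0614 0.0624]
side 0.129 res (array([ 0.6401, -0.0669]), 33) blue (array([0.4688, 0.1796]), 55)
side 0.123 res (array([ 0.6398, -0.0665]), 32) blue (array([0.468 , 0.1799]), 36)
side 0.112 res (array([ 0.64  , -0.0697]), 18) blue (array([0.4678, 0.1794]), 32)
side 0.1 res (array([ 0.64  , -0.0715]), 20) blue (array([0.4668, 0.1784]), 30)
wrist [(array([0.5566, 0.056 ]), 92, np.float64(0.0006)), (array([0.5551, 0.0564]), 36, np.float64(0.0))] [0.0612 0.0622 0.063 ]
wrist 0.129 res (None, 0) blue (array([0.468 , 0.1809]), 243)
wrist 0.123 res (None, 0) blue (array([0.4691, 0.1815]), 64)
wrist 0.112 res (None, 0) blue (array([0.4686, 0.1806]), 60)
wrist 0.1 res (None, 0) blue (array([0.4679, 0.18  ]), 52)
t 39.45 tcp [0.5541 0.0553 0.2325] yang 75.9 q7 1.32 | spin -0.01 d [-0.1131 -0.1005 -0.0025] | w 0.0595 F [ 0.7 -0.3 -0.2] tilt [-0.0006 -0.0001]
t 39.45 tcp [0.5541 0.0553 0.2325] yang 75.9 q7 1.32 | spin -0.01 d [ 0.1131  0.0998 -0.0025] | w 0.0595 F [ 0.7 -0.3 -0.2] tilt [-0.0006 -0.0001]
```

Emit:
send_rows(
  commands=[
    [0.7,-0.0227,-0.02,0,0],
    [0.7,-0.0227,-0.02,0,0],
    [0.7,-0.0227,-0.02,0,0],
    [0.7,-0.0227,-0.02,0,0],
    [0.7,-0.0227,-0.02,0,0],
    [0.7,0,0,0,0],
    [0.7,0,0,0,0],
  ],
)

```text
t: 40.33
tool_pos: [0.6399, -0.0683, 0.2324]
orientation: [0.122, 0.993, 0.0, -0.001]
ft_force: [-0.1, 0.7, -0.6]
grip_width: 0.0597
gripper_force: 0.0
```

Run:
```python
from fit import *
go(.6402,-.0694,.106,76)
d=grab('wrist');A=wcloud(d).reshape(-1,3);A=A[~np.isnan(A[:,0])]
for z,R in ((.129,.0095),(.123,.0095),(.112,.0085),(.1,.0085),(.09,.0085)): print(z,'res',fit(A,np.array([.640,-.0695]),z-.004,z+.004,R,.015)[:2])
```

```text
t 40.33 tcp [ 0.6399 -0.0683  0.2324] yang 76.01 q7 1.58 | spin 0.0 d [-0.0007 -0.0011  0.1264] | w 0.0597 F [-0.1  0.7 -0.6] tilt [-0.001   0.0005]
0.129 res (array([ 0.6395, -0.0684]), 98)
0.123 res (array([ 0.6388, -0.0684]), 75)
0.112 res (None, 0)
0.1 res (array([ 0.6415, -0.07  ]), 17)
0.09 res (array([ 0.6411, -0.0704]), 33)
```

Emit:
send_rows(
  commands=[
    [0.7,-0.0012,-0.0005,0,0],
    [0.7,0,0,0.032,0],
    [0.7,0,0,0.032,0],
    [0.7,0,0,0.032,0],
    [0.7,0,0,0.02,0],
    [0.7,0,0,0.0105,0],
    [0.7,0,0,0,0],
    [0,0,0,0,0],
    [0,0,0,0,0],
    [0,0,0,0,0],
    [0,0,0,0,0],
    [0,0,0,0,0],
  ],
  grip_force=30,
)

```text
t: 41.88
tool_pos: [0.6418, -0.0702, 0.107]
orientation: [0.122, 0.993, -0.0, 0.001]
ft_force: [-0.6, -0.4, 5.7]
grip_width: 0.0172
gripper_force: 29.4
```

Emit:
send_rows(
  commands=[
    [0,0,0,-0.01,0],
    [0,0,0,-0.02,0],
    [0,0,0,-0.02,0],
    [0,0,0,-0.02,0],
    [0,0,0,-0.02,0],
    [0,0,0,-0.02,0],
    [0,0,0,-0.02,0],
    [0,0,0,0,0],
    [0,0,0,0,0],
  ],
)

```text
t: 43.0
tool_pos: [0.6409, -0.0696, 0.2357]
orientation: [0.122, 0.993, 0.0, -0.001]
ft_force: [-0.7, 0.0, -0.7]
grip_width: 0.0176
gripper_force: 29.2
```

```bash
python3 lean.py .5 -.0993 .235 76.7
```

```text
t 43.15 tcp [ 0.6408 -0.0696  0.2352] yang 76.02 q7 1.58 | spin -0.08 d [ 0.1302 -0.0612  0.0005] | w 0.0176 F [0.7 1.1 0. ] tilt [-0.0019  0.    ]
0.23 (array([ 0.6403, -0.0703]), 281, np.float64(0.0002))
0.22 (array([ 0.6397, -0.0707]), 286, np.float64(0.0002))
0.21 (array([ 0.6391, -0.0708]), 245, np.float64(0.0003))
0.2 (array([ 0.6386, -0.0713]), 218, np.float64(0.0002))
0.19 (array([ 0.638 , -0.0717]), 195, np.float64(0.0003))
0.18 (array([ 0.6375, -0.0719]), 174, np.float64(0.0003))
lean mm/mm [0.056  0.0329] tip offset from tcp xy [-0.0056 -0.0036] at grasp [0.0008 0.0001]
lowest z [0.1408 0.1428 0.1452] expected 0.1417
```

Emit:
send_rows(
  commands=[
    [0,0.0252,-0.0118,0,0],
    [0,0.0252,-0.0118,0,0],
    [0,0.0252,-0.0118,0,0],
    [0,0.0252,-0.0118,0,0],
    [0,0.0252,-0.0118,0,0],
    [0,0,0,0,0],
    [0,0,0,0,0],
    [0,0,0,0.03,0],
    [0,0,0,0.02,0],
    [0,0,0,0,0],
    [0,0,0,0,0],
  ],
)

```text
t: 44.52
tool_pos: [0.5057, -0.0967, 0.1868]
orientation: [0.122, 0.993, -0.0, 0.0]
ft_force: [0.3, 0.0, -0.4]
grip_width: 0.0176
gripper_force: 29.2
```

```bash
python3 lean.py .5044 -.0964 .107 76
python3 - <<'E'
from fit import *
for n in ('scene','side','wrist'):
    d=load(n);A=(wcloud if n=='wrist' else cloud)(d).reshape(-1,3);A=A[~np.isnan(A[:,0])]
    for c in ((.5004,-.0993),(.438,-.084)):
        q=A[(abs(A[:,2]-.054)<.002)&(np.hypot(*(A[:,:2]-c).T)<.014)]
        if len(q)>8: print(n,len(q),cv2.minEnclosingCircle(q[:,:2].astype(np.float32)))
    if n=='wrist': cv2.imwrite('pics/w8.png',cv2.resize(d['frame'][150:300,150:350,::-1],(800,600),interpolation=cv2.INTER_CUBIC))
E
```

```text
t 44.67 tcp [ 0.5056 -0.0966  0.1871] yang 76.03 q7 1.63 | spin 0.0 d [ 0.0013 -0.0001  0.0801] | w 0.0175 F [ 0.  -0.4  0. ] tilt [ 0.0017 -0.    ]
0.181 (array([ 0.5053, -0.0976]), 290, np.float64(0.0003))
0.171 (array([ 0.5047, -0.0977]), 279, np.float64(0.0002))
0.161 (array([ 0.5042, -0.0981]), 238, np.float64(0.0003))
0.151 (array([ 0.5037, -0.0983]), 209, np.float64(0.0003))
0.141 (array([ 0.5032, -0.0986]), 187, np.float64(0.0003))
0.131 (array([ 0.5027, -0.099 ]), 170, np.float64(0.0003))
lean mm/mm [0.0514 0.0283] tip offset from tcp xy [-0.005  -0.0033] at grasp [ 0.0008 -0.0001]
lowest z [0.0923 0.093  0.0954] expected 0.0928
scene 19 ((0.5008882880210876, -0.09939076006412506), 0.013739189133048058)
scene 17 ((0.43847373127937317, -0.0839218869805336), 0.01319961342960596)
side 22 ((0.49946272373199463, -0.0986858531832695), 0.013584662228822708)
side 19 ((0.43754255771636963, -0.08468536287546158), 0.013319945894181728)
wrist 199 ((0.500348687171936, -0.09926445037126541), 0.014022164978086948)
wrist 256 ((0.438003271818161, -0.08417145907878876), 0.013927691616117954)
```

View pics/w8.png

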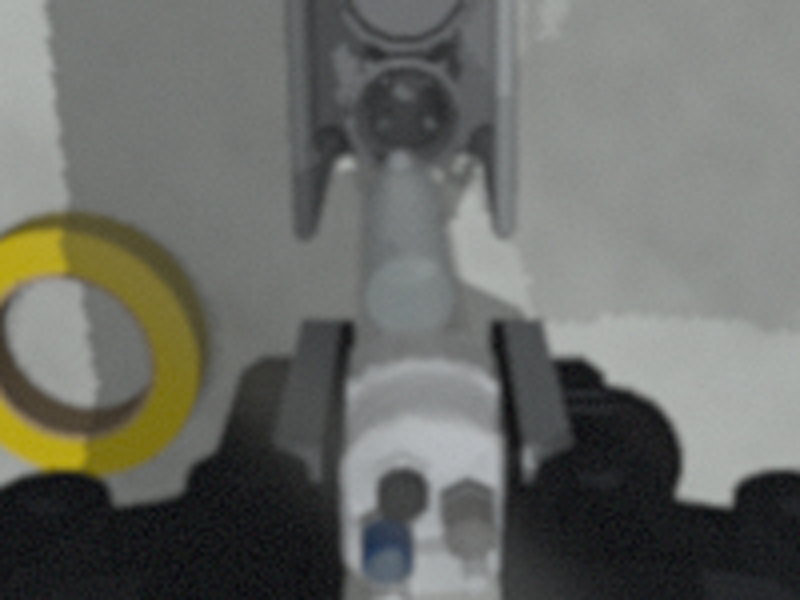

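Wrist crop (800x600): reservoir between the pads with its tip at (400,158), socket mouth at (405,112), aligned sideways. I insert it.

Emit:
send_rows(
  commands=[
    [0,0.0012,0,0.015,0],
    [0,0,0,0.01,0],
    [0,0,0,0.01,0],
    [0,0,0,0.008,0],
    [0,0,0,0.008,0],
    [0,0,0,0.008,0],
    [0,0,0,0.007,0],
    [0,0,0,0.005,0],
    [0,0,0,0.004,0],
    [0,0,0,0.003,0],
    [0,0,0,0,0],
  ],
)

```text
t: 46.05
tool_pos: [0.5038, -0.0963, 0.1082]
orientation: [0.122, 0.993, 0.0, 0.0]
ft_force: [0.7, -0.2, 0.5]
grip_width: 0.0174
gripper_force: 29.2
```

```bash
python3 lean.py .5043 -.0965 .107 76
```

```text
t 46.2 tcp [ 0.5038 -0.0963  0.1085] yang 76.03 q7 1.71 | spin 0.0 d [-0.0005 -0.0001  0.0015] | w 0.017 F [-0.2  0.6 -0.5] tilt [0.0004 0.    ]
0.102 (array([ 0.5034, -0.097 ]), 279, np.float64(0.0002))
0.092 (array([ 0.5012, -0.0878]), 435, np.float64(0.0026))
0.082 (array([ 0.5021, -0.0897]), 325, np.float64(0.0033))
0.072 (array([ 0.5019, -0.0978]), 205, np.float64(0.0002))
0.062 (array([ 0.5014, -0.0981]), 189, np.float64(0.0003))
0.052 (array([ 0.4985, -0.0991]), 704, np.float64(0.0031))
lean mm/mm [0.0689 0.1414] tip offset from tcp xy [-0.0067 -0.0076] at grasp [0.0011 0.0084]
lowest z [0.0049 0.0061 0.007 ] expected 0.0142
```

Emit:
send_rows(
  commands=[
    [0,0,0,0.0015,0],
    [0,0,0,0,0],
    [0.25,0,0,0,0],
    [0.5,0,0,0,0],
    [0.7,0,0,0,0],
    [0.7,0,0,0,0],
    [0.7,0,0,-0.02,0],
    [0.7,0,0,-0.03,0],
    [0.7,0,0,-0.04,0],
    [0.7,0,0,-0.04,0],
    [0.7,0,0,0,0],
    [0.7,0,0,0,0],
  ],
)

```text
t: 47.7
tool_pos: [0.5031, -0.0961, 0.2362]
orientation: [0.122, 0.993, 0.0, -0.0]
ft_force: [-0.5, 1.2, -0.4]
grip_width: 0.0595
gripper_force: 0.0
```

```bash
python3 chk.py .502 -.097 .012 76; python3 -c "
from h import *
go(.4688,.1804,.235,76)"
```

```text
0.06 (array([ 0.5027, -0.099 ]), 47, np.float64(0.0011))
0.08 (array([ 0.5038, -0.0958]), 59, np.float64(0.0015))
0.1 (array([ 0.504 , -0.0966]), 39, np.float64(0.0012))
0.112 (array([ 0.5037, -0.0944]), 75, np.float64(0.002))
t 47.8 tcp [ 0.5028 -0.0961  0.2355] yang 76.02 q7 1.59 | spin 0.0 d [ 0.0002 -0.001   0.1298] | w 0.0596 F [-0.4  0.5  0.1] tilt [-0.0025  0.    ]
t 47.8 tcp [ 0.5028 -0.0961  0.2355] yang 76.02 q7 1.59 | spin 0.0 d [0.0999 0.2601 0.0006] | w 0.0596 F [-0.4  0.5  0.1] tilt [-0.0025  0.    ]
```

Reservoir is back and nearly upright. Blue tube next.

Emit:
send_rows(
  commands=[
    [0.7,0.0125,0.0325,0,0],
    [0.7,0.0125,0.0325,0,0],
    [0.7,0.0125,0.0325,0,0],
    [0.7,0.0125,0.0325,0,0],
    [0.7,0.0125,0.0325,0,0],
    [0.7,0.0125,0.0325,0,0],
    [0.7,0.0125,0.0325,0,0],
    [0.7,0.0125,0.0325,0,0],
    [0.7,0,0,0,0],
    [0.7,0,0,0,0],
    [0.7,0,0,0,0],
  ],
)

```text
t: 49.18
tool_pos: [0.4695, 0.1788, 0.2364]
orientation: [0.123, 0.992, -0.0, -0.0]
ft_force: [0.2, 0.3, -0.0]
grip_width: 0.06
gripper_force: 0.0
```

Run:
```python
from fit import *
go(.4688,.1804,.1055,76)
d=grab('wrist');A=wcloud(d).reshape(-1,3);A=A[~np.isnan(A[:,0])]
for z,R in ((.129,.0095),(.123,.0095),(.112,.0085),(.1,.0085),(.09,.0085)): print(z,'blue',fit(A,np.array([.4685,.180]),z-.004,z+.004,R,.015)[:2])
```

```text
t 49.17 tcp [0.4695 0.1788 0.2364] yang 75.91 q7 0.98 | spin -0.01 d [0.001  0.0015 0.1309] | w 0.06 F [ 0.2  0.3 -0. ] tilt [-0.0006 -0.0007]
0.129 blue (array([0.4687, 0.1794]), 270)
0.123 blue (array([0.4698, 0.1814]), 43)
0.112 blue (array([0.4691, 0.1806]), 36)
0.1 blue (array([0.4684, 0.1799]), 34)
0.09 blue (array([0.468 , 0.1795]), 31)
```

Emit:
send_rows(
  commands=[
    [0.7,0.0004,0.0016,0,0],
    [0.7,0,0,0.032,0],
    [0.7,0,0,0.032,0],
    [0.7,0,0,0.032,0],
    [0.7,0,0,0.022,0],
    [0.7,0,0,0.0125,0],
    [0.7,0,0,0,0],
    [0,0,0,0,0],
    [0,0,0,0,0],
    [0,0,0,0,0],
    [0,0,0,0,0],
    [0,0,0,0,0],
  ],
  grip_force=30,
)

```text
t: 50.72
tool_pos: [0.4698, 0.1813, 0.1068]
orientation: [0.122, 0.993, -0.0, 0.0]
ft_force: [-1.2, -2.5, 7.6]
grip_width: 0.0176
gripper_force: 29.7
```

Emit:
send_rows(
  commands=[
    [0,0,0,-0.01,0],
    [0,0,0,-0.02,0],
    [0,0,0,-0.02,0],
    [0,0,0,-0.02,0],
    [0,0,0,-0.02,0],
    [0,0,0,-0.02,0],
    [0,0,0,-0.02,0],
    [0,0,0,0,0],
    [0,0,0,0,0],
  ],
)

```text
t: 51.85
tool_pos: [0.469, 0.182, 0.2358]
orientation: [0.122, 0.993, 0.0, -0.0]
ft_force: [-0.1, 0.2, -0.2]
grip_width: 0.0175
gripper_force: 29.0
```

```bash
python3 lean.py .438 -.0842 .235 76
```

```text
t 52.0 tcp [0.469  0.1817 0.2355] yang 76.02 q7 0.98 | spin 0.0 d [-0.0343 -0.2655  0.0007] | w 0.0174 F [0.5 0.2 0.1] tilt [-0.0013 -0.0008]
0.23 (array([0.4676, 0.1806]), 312, np.float64(0.0002))
0.22 (array([0.467, 0.18 ]), 290, np.float64(0.0002))
0.21 (array([0.4666, 0.1796]), 264, np.float64(0.0003))
0.2 (array([0.466 , 0.1792]), 233, np.float64(0.0003))
0.19 (array([0.4655, 0.1786]), 213, np.float64(0.0003))
0.18 (array([0.4649, 0.1779]), 188, np.float64(0.0004))
lean mm/mm [0.0531 0.0517] tip offset from tcp xy [-0.0061 -0.0059] at grasp [-0.0001 -0.0001]
lowest z [0.1414 0.1433 0.1441] expected 0.1418
```

Emit:
send_rows(
  commands=[
    [0,-0.0048,-0.0325,0,0],
    [0,-0.0048,-0.0325,0,0],
    [0,-0.0048,-0.0325,0,0],
    [0,-0.0048,-0.0325,0,0],
    [0,-0.0048,-0.0325,0,0],
    [0,-0.0048,-0.0325,0,0],
    [0,-0.0048,-0.0325,0,0],
    [0,-0.0048,-0.0325,0,0],
    [0,0,0,0,0],
    [0,0,0,0.02,0],
    [0,0,0,0.02,0],
    [0,0,0,0,0],
  ],
)

```text
t: 53.5
tool_pos: [0.4428, -0.0789, 0.1949]
orientation: [0.121, 0.993, -0.0, -0.002]
ft_force: [-0.4, -0.3, -0.3]
grip_width: 0.0175
gripper_force: 29.1
```

Emit:
send_rows(
  commands=[
    [0,0,0,0,0],
    [0,0,0,0,0],
  ],
)

```text
t: 53.75
tool_pos: [0.4445, -0.0796, 0.197]
orientation: [0.121, 0.993, 0.0, 0.001]
ft_force: [-0.3, -0.6, -1.4]
grip_width: 0.0178
gripper_force: 29.1
```

```bash
python3 lean.py .443 -.0794 .107 76
```

```text
t 53.9 tcp [ 0.4442 -0.0797  0.1968] yang 76.03 q7 1.56 | spin 0.0 d [ 0.0013 -0.      0.0898] | w 0.0176 F [ 0.7  0.1 -0.3] tilt [0.001  0.0002]
0.191 (array([ 0.4431, -0.0807]), 295, np.float64(0.0002))
0.181 (array([ 0.4426, -0.0812]), 274, np.float64(0.0002))
0.171 (array([ 0.4421, -0.0817]), 243, np.float64(0.0002))
0.161 (array([ 0.4416, -0.0823]), 213, np.float64(0.0003))
0.151 (array([ 0.4412, -0.0827]), 190, np.float64(0.0003))
0.141 (array([ 0.4406, -0.0833]), 182, np.float64(0.0003))
lean mm/mm [0.0491 0.0517] tip offset from tcp xy [-0.0057 -0.0056] at grasp [-0.0001  0.0002]
lowest z [0.1036 0.1053 0.1058] expected 0.103
```

Emit:
send_rows(
  commands=[
    [0,0.0012,0,0.018,0],
    [0,0,0,0.015,0],
    [0,0,0,0.012,0],
    [0,0,0,0.01,0],
    [0,0,0,0.008,0],
    [0,0,0,0.008,0],
    [0,0,0,0.007,0],
    [0,0,0,0.005,0],
    [0,0,0,0.003,0],
    [0,0,0,0.002,0],
    [0,0,0,0,0],
  ],
)

```text
t: 55.28
tool_pos: [0.4427, -0.0796, 0.1083]
orientation: [0.122, 0.993, -0.0, 0.0]
ft_force: [0.1, -1.3, -0.7]
grip_width: 0.0177
gripper_force: 29.5
```

```bash
python3 lean.py .4427 -.0796 .107 76
```

```text
t 55.42 tcp [ 0.4427 -0.0796  0.1084] yang 76.02 q7 1.69 | spin 0.0 d [0.     0.     0.0014] | w 0.0172 F [ 0.4 -1.9 -0. ] tilt [ 0.0002 -0.0001]
0.102 (array([ 0.4414, -0.0808]), 287, np.float64(0.0002))
0.092 (array([ 0.4387, -0.0721]), 422, np.float64(0.0024))
0.082 (array([ 0.4402, -0.0767]), 323, np.float64(0.0031))
0.072 (array([ 0.4399, -0.0824]), 205, np.float64(0.0003))
0.062 (array([ 0.4394, -0.0829]), 181, np.float64(0.0003))
0.052 (array([ 0.4375, -0.0845]), 664, np.float64(0.0033))
lean mm/mm [0.0506 0.1617] tip offset from tcp xy [-0.0064 -0.0104] at grasp [-0.0007  0.0078]
lowest z [0.005  0.0056 0.0071] expected 0.0143
```

Emit:
send_rows(
  commands=[
    [0,0,-0.001,0.0013,0],
    [0,0,0,0,0],
    [0.25,0,0,0,0],
    [0.5,0,0,0,0],
    [0.7,0,0,0,0],
    [0.7,0,0,0,0],
    [0.7,0,0,-0.02,0],
    [0.7,0,0,-0.03,0],
    [0.7,0,0,-0.04,0],
    [0.7,0,0,-0.04,0],
    [0.7,0,0,0,0],
    [0.7,0,0,0,0],
  ],
)

```text
t: 56.92
tool_pos: [0.442, -0.0802, 0.2365]
orientation: [0.122, 0.993, 0.0, -0.0]
ft_force: [-0.2, -0.3, -0.7]
grip_width: 0.0598
gripper_force: 0.0
```

```bash
python3 chk.py .4405 -.0815 .012 76; python3 chk.py .502 -.097 .012 76
python3 - <<'E'
from fit import *
d=load('scene')
cv2.imwrite('pics/end.png',cv2.resize(d['frame'][150:270,140:340,::-1],(800,480),interpolation=cv2.INTER_CUBIC))
for n in ('scene','side'):
    A=cloud(load(n)).reshape(-1,3);A=A[~np.isnan(A[:,0])]
    for c in ((.555,.0553),(.3697,.338),(.4155,.3165)): print(n,fit(A,np.array(c),.032,.05,.0125 if c[0]!=.4155 else .01,.018)[:2])
E
```

```text
0.06 (array([ 0.44  , -0.0834]), 43, np.float64(0.0011))
0.08 (array([ 0.4414, -0.0812]), 69, np.float64(0.0014))
0.1 (array([ 0.4422, -0.0812]), 51, np.float64(0.0011))
0.112 (array([ 0.4435, -0.0801]), 60, np.float64(0.0007))
t 57.02 tcp [ 0.4416 -0.0803  0.2358] yang 76.02 q7 1.52 | spin 0.0 d [ 0.0005 -0.0013  0.1301] | w 0.0597 F [-0.3 -0.6  0.5] tilt [-0.0024 -0.0002]
0.06 (array([ 0.5026, -0.0984]), 50, np.float64(0.0012))
0.08 (array([ 0.504 , -0.0968]), 59, np.float64(0.0012))
0.1 (array([ 0.5047, -0.097 ]), 44, np.float64(0.0009))
0.112 (array([ 0.5032, -0.0946]), 80, np.float64(0.0019))
t 57.12 tcp [ 0.4418 -0.0804  0.2359] yang 76.01 q7 1.52 | spin 0.0 d [-0.0627 -0.0014  0.1301] | w 0.0598 F [ 0.4 -0.3 -0.5] tilt [-0.0023 -0.0004]
scene (array([0.5549, 0.0556]), 45)
scene (array([0.3695, 0.338 ]), 44)
scene (array([0.417 , 0.3172]), 33)
side (array([0.5538, 0.0548]), 86)
side (array([0.3684, 0.3369]), 157)
side (array([0.4156, 0.3151]), 104)
```

View pics/end.png

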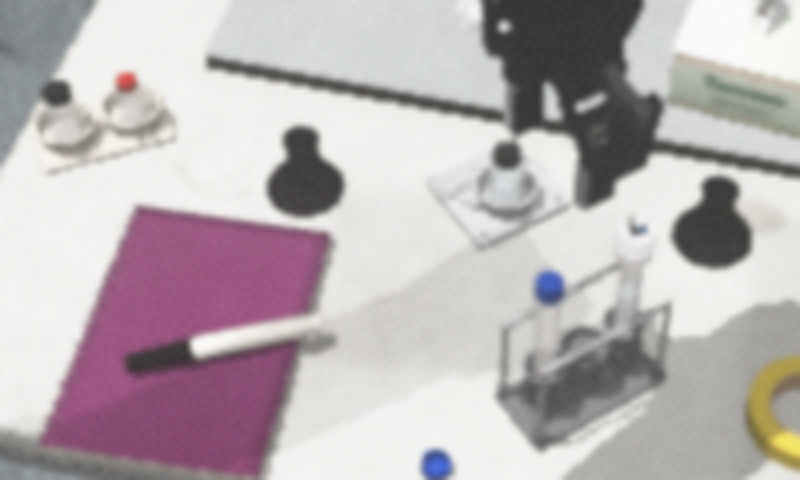

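Final view (800x480): spent vial at (60,110) in the tray next to the red-capped vial at (130,100), full vial at (507,180) in the seat, blue tube at (548,290) and reservoir at (630,245) in the rack. Everything stands upright and the gripper is clear.

```bash
python3 -c "
from workcell import ticket
print(ticket.close_job())"
```

```text
the job is handed in; nothing more can be done
None
```

The job is handed in: the full vial is in the feed seat, the spent vial is in the tray's free pocket, and both tubes are back in their own rack sockets; the final camera check shows everything upright, but the hand-in returned no verdict.

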